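# Refit the pressure roller in the block press

## Task

Get the block press ready for printing: lift the thick red-brown roller off the sloping draining rack without letting it roll off its rails or fall, and lower it level, not dropping it, into the two open bearings of the press, between the side cheeks, until its steel ends rest at the bottom of both bearings. Then swing the yoke over by its black grip and push it right down, so that its brass caps close both bearings, and let go. Leave the slim black roller lying in the rack and the other things on the table where they are.

Things in the scene. Friction and masses are not known exactly. Their poses are not given: they have to be found in the camera images.
- thick_roller: Loose roller, 220 to 450 g: red-brown rubber, diameter 40, length 110 mm, on a steel shaft of diameter 14 mm standing out 27 mm at each end (164 mm over all). Origin: its middle, on the axis. x axis = roller axis; ends alike, any turn about it. At the start on one lane of the rack, x pointing up the 30 degree slope away from the robot, lower rubber end against two upturned wires.
- slim_roller: Bystander: slim black roller, loose, rubber diameter 32, length 103 mm, shaft diameter 10 mm, 132 mm over all, on the rack's other lane. Origin in its middle, x axis along its axis, up the slope. It stays there.
- rack: Fixed wire draining rack over a pale drip tray 200 x 206 mm, 14 mm high. Origin: centre of the tray's underside; x away from the robot towards the rails' high end, z up. Two lanes at y = +48 and -48 mm; either may hold the thick roller. Outer frame wires at y = +94 and -94 mm, cross wires under the rails near their ends.
- rail_mid (a point): Middle of the rack, on the line where a thick roller's middle lies (x = 0, y = 0, z = 70 mm of the rack). Each lane is two parallel wires of diameter 8 mm, 26 mm between centres, rising 30 degrees to +x. The rubber just lies on them, held by nothing: a push from one side rolls it out. Room for fingers on both sides of a roller, 60 mm between the two rollers.
- press: Fixed block press, blue-grey: base 200 x 196 x 14 mm, two cheeks 14 mm thick, inner faces at y = +60 and -60 mm, tops at 114 mm, plywood feed boards in front and behind with tops at 54 mm, a steel roller below (top at 56 mm), crank on the +y side. Origin on the table under the middle of the bearings. z up, x away from the robot, y along the bearings' common axis.
- bearing_mid (a point): Midway between the bearings, 90 mm above the table, axes as the press: the thick roller's middle when seated, its axis along y, with 5 mm free play either way along y. Each cheek has an upright slot 18 mm wide, open at the top, with 45 degree lead-ins about 40 mm wide at the mouth and a brass V at the bottom, on which the 14 mm shaft comes to rest.
- yoke_grip (a point): Middle of the yoke's cross bar: black rubber grip of diameter 17 mm, 70 mm long, parallel to the press's y, on a 12 mm steel bar joining the two yoke arms (12 mm wide, at y = +67 and -67 mm of the press). With the yoke shut it is at x = -80, y = 0, z = 121 mm of the press, above the seated roller's top (110 mm).
- yoke_hinge (a point): On the yoke's hinge axis, midway between the arms: x = 50, y = 0, z = 121 mm of the press, axes as the press. The grip moves on a circle of radius 130 mm round it in the press's x-z plane.
- yoke (a joint): Yoke angle, rad. 0 = shut: arms level, pointing to the press's -x from the hinge, brass caps in the bearing mouths 2 mm above the seated shaft ends. 1.57 = arms upright. At the start 1.85 to 2.15, leaning back away from the robot. The hinge is stiff: it stays where it is left and needs 1 to 5 N at the grip.
- ink_jar: Bystander: small green ink jar with black lid, 60 mm wide, 66 mm high; origin at the centre of its underside.
- tape_roll: Bystander: roll of pale masking tape lying flat, 96 mm wide, 25 mm high; origin at the centre of its underside.
- stamp: Bystander: wooden hand stamp with a turned knob, 34 x 34 mm, 57 mm high; origin at the centre of its underside.
- baren: Bystander: round wooden baren with a bow handle, 94 mm wide, 42 mm high; origin at the centre of its underside.
- cutter_box: Bystander: wooden box, 132 x 64 x 58 mm; origin at the centre of its underside.
Things that resemble listed ones, but are neither listed nor needed, are in the scene too. There is more than one size of the thick_roller; the job needs the larger.

How it is judged:
On the way, in this order (a step that is already met when the one before it is completed fails the run):
1. the thick roller is clear of the rack, more than 40 mm higher than it lay (height (world z) of thick_roller above 0.115 m and contact force between thick_roller and rack below 0.05 N), for 0.1 s.
2. the thick roller is down in both bearings (its middle within 4 mm of its seat in height) while still held by the fingers, yoke still open (x of thick_roller in the frame of bearing_mid between -0.004 and 0.004 m and y of thick_roller in the frame of bearing_mid between -0.008 and 0.008 m and z of thick_roller in the frame of bearing_mid between -0.004 and 0.004 m and angle between the x axis of thick_roller and the y axis of press, either way round below 0.06 rad and contact force between the fingers and thick_roller above 0.5 N and value of joint yoke above 1 rad), for 0.1 s.
3. the yoke is down over the seated roller (x of thick_roller in the frame of bearing_mid between -0.004 and 0.004 m and y of thick_roller in the frame of bearing_mid between -0.008 and 0.008 m and z of thick_roller in the frame of bearing_mid between -0.004 and 0.004 m and angle between the x axis of thick_roller and the y axis of press, either way round below 0.06 rad and value of joint yoke below 0.08 rad), for 0.2 s.
At the end, for the whole second after the job is handed in: The thick roller lies at rest in both bearings: its middle within 4 mm of the seat across the bearings and in height, within 8 mm along them, and its axis within 0.06 rad of theirs. The yoke is shut to less than 0.08 rad. The slim roller is within 30 mm of where it lay (all of step 3 and linear speed of thick_roller below 0.02 m/s and distance of slim_roller from where it was at the start of the episode below 0.03 m); the robot touches nothing.
It fails at once if the thick roller falls or rolls down on to the table or tray (its middle below 50 mm) (height (world z) of thick_roller below 0.05 m).
It fails at once if the slim roller is moved more than 30 mm (distance of slim_roller from where it was at the start of the episode above 0.03 m).
It fails at once if the ink jar, roll of tape, hand stamp, baren or wooden box is moved more than 40 mm (distance of any of ink_jar, tape_roll, stamp, baren, cutter_box from where it was at the start of the episode above 0.04 m).
It also fails if it takes over 62 s, if anything falls off the work surface, if the arm or the gripper's body presses on something with over 40 N, if the wrist force passes 120 N, or if a joint passes its speed limit or range.

## Robot

A 7-joint arm with a two-finger parallel gripper is mounted at the origin on a cart in front of the work surface, level with it; the furniture and walls round the work are solid. World frame = base frame: x ahead of the robot, y to its left, z up, the work surface at z = 0. Lengths are in m, angles in rad, forces in N, time in s.
With the tool pointing down it reaches from about 0.4 to 0.875 m from the base axis. Payload 6.5 kg.
Tool frame: the origin (TCP) lies at the very end of the fingers, on their centre line; the grasp point (between the pads) lies 19 mm behind it; x points along the fingers, y is the direction in which the jaws open and shut, and the axes are right-handed (so a half turn about x gives the same grasp; the last joint's range is limited). The gripper opens to 85 mm and grips with 20 to 120 N. Pads are 22 mm wide; open, the fingers measure 114 mm over their backs; the gripper's body (76 mm by 85 mm) begins 54 mm behind the grasp point. The pads swing forward as they close: fully open they stand 13 mm farther back than shut.
Start: joints at [-1.252, 0.536, -0.004, 1.538, 0.003, 1.067, -0.071], TCP at [0.244, 0.602, 0.2] pointing down, gripper open.
Joint ranges: [-2.7, 2.7], [-0.37, 2.16], [-1.27, 1.26], [0.24, 2.4], [-1.31, 4.45], [0.19, 1.91], [-2.76, 2.76]. Speed limits (rad/s): [2.39, 2.39, 3.14, 3.14, 3.14, 3.14, 3.14].

## Interface

Orientations are given as a unit quaternion [x, y, z, w].
In Python, from bench import get_state, read_camera, hand_in gives the robot as it stands. The module is installed in compiled form; this text tells all that it offers.
- The arm moves only by the tool play_rows, never from a script. Its argument "plan" is text: rows parted by semicolons, each of 5 numbers parted by spaces: the opening, from 0 (shut) to 1 (fully open), then the shift along the world's x, y, z in m, then the turn about the world's z in rad. A call has exactly 5 rows; each row is the pose to reach, as a shift and turn from the pose commanded when the call began; what a row does not reach only later rows make up. A row lasts 1/8 s, in which the tool goes at most 62.5 mm and 10.7 degrees, less where a joint would pass 70% of its speed; a pose out of reach is approached as far as the arm can. A call with a gripper value outside its range is refused whole. The fingers move at their own pace and stop on an object; "grip_force" is the grip in N (left out, the last holds). Time passes only in rows, so rows that repeat a pose let the fingers close, or fill a call up. It gives the time, the measured TCP pose, the force and the opening at its end, in the units of the state.
- get_state(): the state, without advancing time (a new reading comes with each control period).
- read_camera(name): name is "scene" or "top"; returns a dict with "color" (384x512x3 uint8, blue, green, red), "fovy" (degrees; the focal length in pixels is half the picture's height over the tangent of half this angle, whatever the lens; pixels are square), "cx", "cy" (the principal point, pixels), "rvec" (rotation vector, rad) and "tvec" (3), from world to camera coordinates, as OpenCV has them. Camera axes: x right, y down, z forward; pixel columns grow to the right and rows downward; lengths in m; the calibration is good to about 2 mm. A picture is of the moment at which its call begins. There is no depth.
- hand_in(): hands the job in, once; it reports no verdict.
The state is a dict: "t": time; "joint_pos": joint angles; "qvel": joint speeds; "joint_efforts": joint torques, N m; "ee_pos": TCP position; "eef_rot": TCP orientation; "force": force on the tool from outside, world axes, zero at the start; "moment": the same for the moment, N m; "opening": finger opening in m.
Only numpy, scipy, OpenCV 4.12 (cv2) and the standard library are available. Lean on these libraries where they do the work, as an engineer would, in place of code of your own. Each camera call takes 0.05 s, during which the arm holds its last target.

## Working session

There is one attempt and no reset: what is moved stays moved. The work goes in short steps, Python scripts to look and compute and a tool call to move; the robot and the scene stay as the last step left them, time stands still between calls to the robot, and variables do not carry over. Pictures are saved under pics/ and viewed, and the job is handed in when it is done.

Besides the shell and the picture viewer there is one more tool, called as a command line: name --argument value ..., lists and objects as JSON in quotes. play_rows: Moves the arm, as the interface text tells. Its arguments: {"type":"object","properties":{"plan":{"type":"string"},"grip_force":{"type":"number"}},"required":["plan"]}

```bash
mkdir -p pics; cat > h.py <<'E'
import numpy as np, cv2
from bench import get_state, read_camera
def cam(n):
    d=read_camera(n); f=d["color"].shape[0]/2/np.tan(np.radians(d["fovy"])/2)
    K=np.array([[f,0,d["cx"]],[0,f,d["cy"]],[0,0,1]]);R=cv2.Rodrigues(np.array(d["rvec"],float))[0];t=np.array(d["tvec"],float).ravel()
    return d["color"],K,R,t
def ray(c,u,v):
    _,K,R,t=c; o=-R.T@t; w=R.T@np.linalg.inv(K)@np.array([u,v,1.]); return o,w/np.linalg.norm(w)
def onz(c,u,v,z):
    o,w=ray(c,u,v); return o+w*(z-o[2])/w[2]
def tri(c1,p1,c2,p2):
    o1,w1=ray(c1,*p1);o2,w2=ray(c2,*p2)
    A=np.c_[w1,-w2];s=np.linalg.lstsq(A,o2-o1,rcond=None)[0]
    a=o1+w1*s[0];b=o2+w2*s[1];return (a+b)/2,np.linalg.norm(a-b)
def proj(c,P):
    _,K,R,t=c; q=K@(R@np.array(P,float)+t); return q[:2]/q[2]
E
python3 - <<'E'
from h import *
import pickle
for n in("scene","top"):
    c=cam(n);cv2.imwrite(f"pics/{n}0.png",c[0]);pickle.dump(c,open(f"{n}0.pkl","wb"));print(n,c[1][0,0],-c[2].T@c[3],c[2][2])
s=get_state();print(s)
E
```

```text
scene 442.1339418879845 [-0.0828293  -0.87227054  0.86159028] [ 0.45632449  0.70526094 -0.54256332]
top 347.0893523679794 [0.38788884 0.08173387 1.36901562] [ 0.11656746 -0.00246782 -0.99317971]
{'t': 0.1, 'joint_pos': array([-1.25220799,  0.53709562, -0.00445243,  1.53873698,  0.00262383,
        1.06731887, -0.07124389]), 'qvel': array([-0.00171515, -0.00164919, -0.00157295, -0.0017756 ,  0.00052255,
        0.0008064 ,  0.00111942]), 'joint_efforts': array([ 2.94763049e-03, -5.84558380e+01,  1.05214622e+00, -2.59775662e+01,
        1.26466146e-02,  4.66128986e-03,  3.90199864e-05]), 'ee_pos': array([0.24377358, 0.60190419, 0.1993118 ]), 'eef_rot': array([ 0.13464187,  0.69412333, -0.13573354,  0.69400344]), 'force': array([-0.51195359,  0.06548074,  0.11657563]), 'moment': array([ 0.00960122,  0.00354625, -0.0186887 ]), 'opening': 0.0854128420650869}
```

View pics/scene0.png

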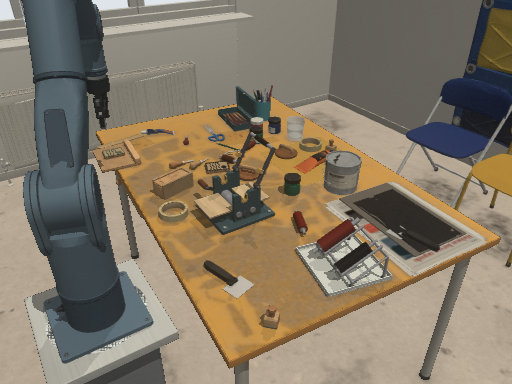

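View pics/top0.png

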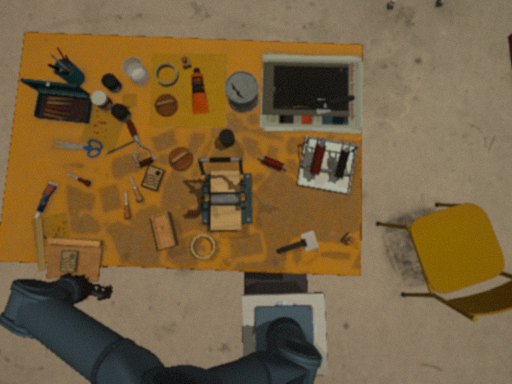

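The scene view shows the press at about (235,195) and the rack at (345,255). On the rack, the red-brown roller is at (336,236) and the slim black one at (352,258). A smaller red roller lies on the table at (300,222). In the top view the press is at (225,195) and the rack at (328,163).

```bash
python3 - <<'E'
import pickle,cv2
S=pickle.load(open("scene0.pkl","rb"))[0];T=pickle.load(open("top0.pkl","rb"))[0]
cv2.imwrite("pics/s_rack.png",cv2.resize(S[200:300,285:405],None,fx=6,fy=6,interpolation=2)[:600,:720])
cv2.imwrite("pics/s_press.png",cv2.resize(S[130:235,185:295],None,fx=5.7,fy=5.7,interpolation=2))
cv2.imwrite("pics/t_rack.png",cv2.resize(T[130:200,290:365],None,fx=8,fy=8,interpolation=2))
cv2.imwrite("pics/t_press.png",cv2.resize(T[150:240,190:265],None,fx=6.6,fy=6.6,interpolation=2))
E
```

```text
(no output)
```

View pics/s_rack.png

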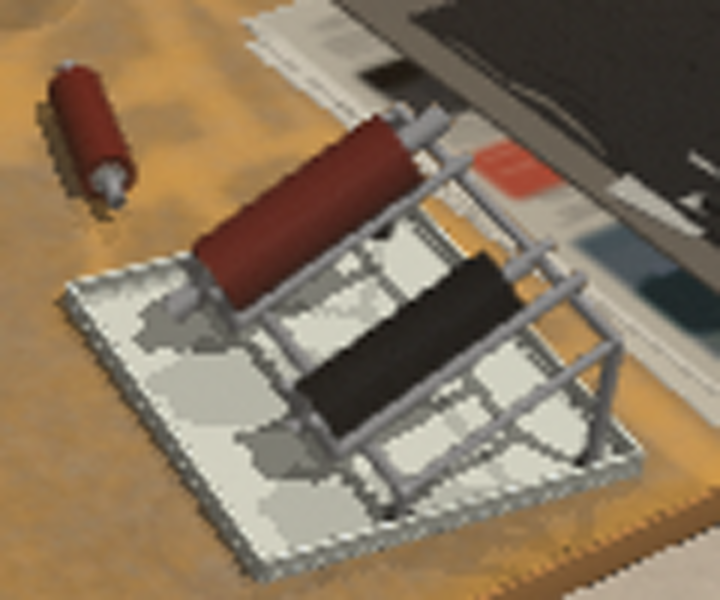

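View pics/s_press.png

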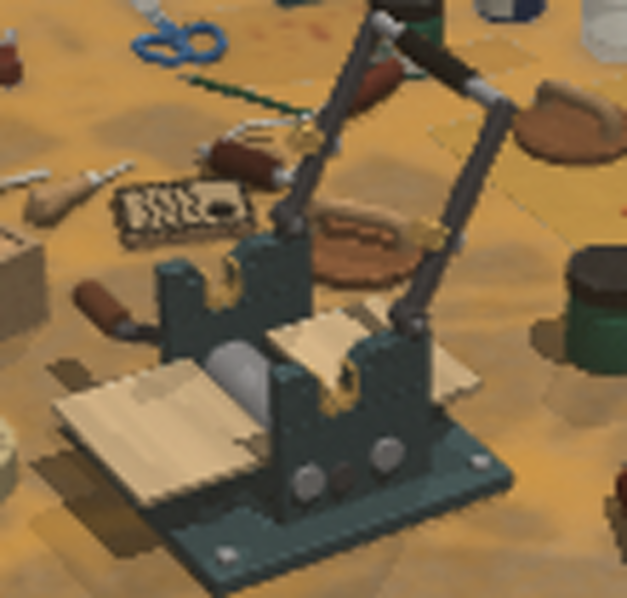

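View pics/t_rack.png

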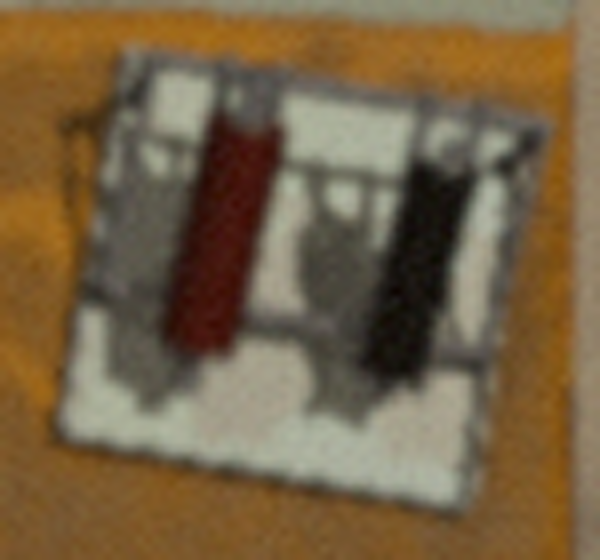

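View pics/t_press.png

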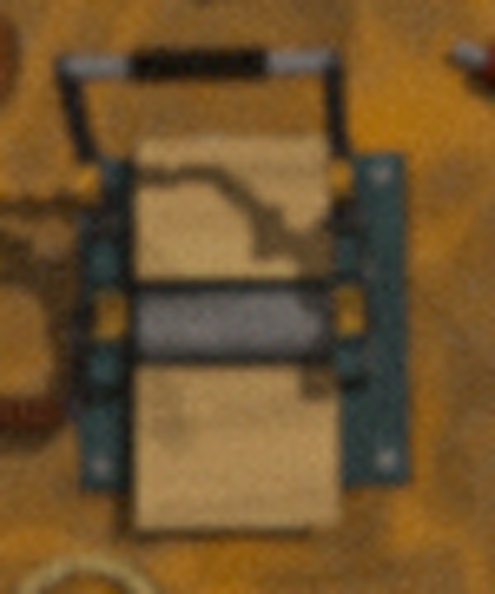

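Candidates for the thick roller:
- The red-brown roller on the rack, scene (336,236), top (318,158). It has long steel ends and is the larger.
- The small red roller on the table, scene (300,222), top (272,163).
- The slim black roller, scene (352,258), which stays.

I choose the one on the rack, and the crop confirms it: it lies against the upturned wires. Next I measure.

```bash
cat > m1.py <<'E'
from h import *
import pickle
C={n:pickle.load(open(n+"0.pkl","rb")) for n in("scene","top")}
box={"scene":(300,200,365,260),"top":(300,135,335,180)}
def rect(n,b,f):
    x0,y0,x1,y1=b; I=C[n][0][y0:y1,x0:x1].astype(int); m=f(I[...,0],I[...,1],I[...,2]).astype(np.uint8)
    k,l,s,ce=cv2.connectedComponentsWithStats(m); i=1+np.argmax(s[1:,4]); mm=(l==i).astype(np.uint8)
    ct=max(cv2.findContours(mm,0,1)[0],key=len); 
    p=np.argwhere(mm)[:,::-1].astype(float); c=p.mean(0)
    u,sv,vt=np.linalg.svd(p-c,full_matrices=False); d=vt[0]; q=(p-c)@d
    L=np.percentile(q,99.0)-np.percentile(q,1.0)
    cc=c+[x0,y0]; print(n,"n",s[i,4],"c",cc.round(2),"dir",d.round(3),"L",L.round(1),"W",(s[i,4]/L).round(1)); return cc,d,L
if __name__=="__main__":
    red=lambda b,g,r:(r>1.7*g+8)&(r>45)&(g<62)
    R={n:rect(n,box[n],red) for n in box}
    P,e=tri(C["scene"],R["scene"][0],C["top"],R["top"][0]);print("roller mid",P,e)
    # axis: intersection of planes
    N=[]
    for n in box:
        c,d,L=R[n]; o,w1=ray(C[n],*(c-d*10));o,w2=ray(C[n],*(c+d*10)); N.append(np.cross(w1,w2))
    a=np.cross(*N);a/=np.linalg.norm(a);a*=np.sign(a[0]);print("axis",a,"elev",np.degrees(np.arcsin(a[2])),"yaw",np.arctan2(a[1],a[0]))
    for n in box: print(n,[proj(C[n],P+s*a*.055).round(1) for s in(-1,1)], [(R[n][0]+s*R[n][1]*R[n][2]/2).round(1) for s in(-1,1)])
E
python3 m1.py
```

```text
scene n 445 c [335.57 234.24] dir [-0.813  0.582] L 36.9 W 12.1
top n 204 c [317.33 159.4 ] dir [-0.222  0.975] L 26.5 W 7.7
roller mid [ 0.65590594 -0.14507526  0.07571419] 0.001794670915082343
axis [ 0.8522531  -0.17482049  0.4930542 ] elev 29.541523676572112 yaw -0.20232088087218636
scene [array([319.8, 245.4]), array([350.8, 223.2])] [array([350.6, 223.5]), array([320.6, 245. ])]
top [array([314.4, 172.7]), array([320.6, 145.3])] [array([320.3, 146.5]), array([314.4, 172.3])]
```

The roller measures mid (0.656, -0.145, 0.076), elevation 29.5°, yaw -0.20. That agrees with the text: 30° slope and about 75 mm lying height. Now the press.

```bash
cat > m2.py <<'E'
from m1 import *
# grip
blk=lambda b,g,r:(np.maximum(np.maximum(b,g),r)<62)
G={}
for n,b in (("scene",(253,134,272,148)),("top",(207,154,233,164))):
    I=C[n][0][b[1]:b[3],b[0]:b[2]]; G[n]=rect(n,b,blk)
print("grip",tri(C["scene"],G["scene"][0],C["top"],G["top"][0]))
N=[]
for n in G:
    c,d,L=G[n]; o,w1=ray(C[n],*(c-d*6));o,w2=ray(C[n],*(c+d*6)); N.append(np.cross(w1,w2))
a=np.cross(*N);a/=np.linalg.norm(a);print("bar dir",a*np.sign(a[1]))
# brass
br=lambda b,g,r:(r>120)&(r>2*b)&(g>1.35*b)&(b<100)
for n,bs in(("top",[(203,193,210,203),(240,192,247,202)]),):
    for b in bs: rect(n,b,br)
# roller + boards + base in top, HSV teal
T=C["top"][0];h=cv2.cvtColor(T,cv2.COLOR_BGR2HSV)[150:240,190:265]
m=((h[...,0]>85)&(h[...,0]<110)&(h[...,1]>90)&(h[...,2]>35)).astype(np.uint8)
cv2.imwrite("pics/tm.png",cv2.resize(np.vstack([m*255]),None,fx=6,fy=6,interpolation=0))
E
python3 m2.py
```

```text
scene n 70 c [260.63 139.76] dir [0.789 0.615] L 14.5 W 4.8
top n 81 c [219.43 159.47] dir [1.    0.005] L 19.0 W 4.3
grip (array([0.62942277, 0.20872521, 0.23953091]), np.float64(0.0021125199614421483))
bar dir [0.0261405  0.99895975 0.03736421]
top n 2 c [206.5 199. ] dir [1. 0.] L 1.0 W 2.0
top n 5 c [242.4 198.2] dir [-0.316 -0.949] L 2.2 W 2.3
```

```bash
python3 - <<'E'
import pickle,cv2
for n,(x0,y0,x1,y1),f in(("top",(195,150,260,235),7),("scene",(190,165,285,235),8)):
    I=pickle.load(open(n+"0.pkl","rb"))[0][y0:y1,x0:x1]
    J=cv2.resize(I,None,fx=f,fy=f,interpolation=0)
    J=cv2.convertScaleAbs(J,alpha=1.5)
    for x in range(x0,x1,5): cv2.putText(J,str(x),((x-x0)*f,8),0,.3,(255,255,255));cv2.line(J,((x-x0)*f,10),((x-x0)*f,14),(255,255,255))
    for y in range(y0,y1,5): cv2.putText(J,str(y),(0,(y-y0)*f+4),0,.3,(255,255,255))
    cv2.imwrite(f"pics/g_{n}.png",J);print(J.shape)
E
```

```text
(595, 455, 3)
(560, 760, 3)
```

View pics/g_top.png

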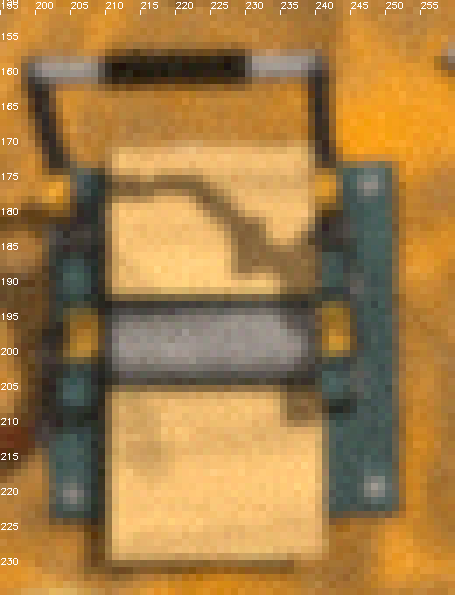

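View pics/g_scene.png

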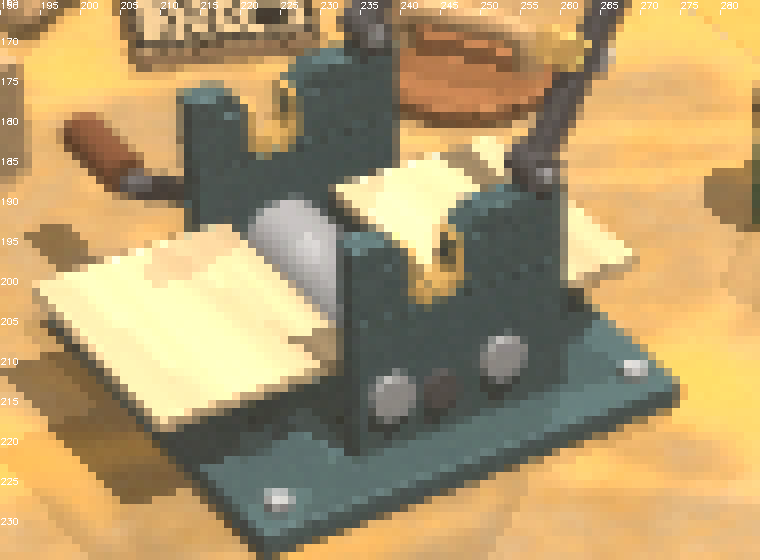

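```bash
python3 - <<'E'
from m1 import *
t=C["top"];s=C["scene"]
pr=lambda n,c,u,v,z:print(n,onz(c,u,v,z).round(4))
# pixel edges -> pixel-centre coordinates: -0.5
for n,u,v,z in [("base TR",250.3,172.3,.014),("base BR",249.8,222.8,.014),("base BL",201.3,223.8,.014),("boardF BL",209.7,229.5,.054),("boardF BR",240.3,229.3,.054),("boardB TL",210.3,170.5,.054),("boltTR",246.4,176.2,.014),("boltBR",247.2,219,.014),("boltBL",203.5,220.3,.014),("brassL",204.6,197,.09),("brassR",241.8,196.3,.09),("roll L",209.8,198,.05),("roll R",238,197.5,.05),("caps L",201.4,176.4,.17),("caps R",239.8,175.9,.17)]: pr(n,t,u,v,z)
print()
for n,u,v,z in [("base front corner",223.5,232,.014),("base right corner",274,212.5,.014),("board near",210.5,217.5,.054),("board left",194,200,.054),("bolt1",224,227,.014),("bolt2",268,210.5,.014),("far Vbottom",223,183,.087),("near V",244.0,201.,.087),("cheekN corner",232.5,195,.114),]: pr(n,s,u,v,z)
for n,a,b in[("bolt BR",(224,227),(247.2,219)),("bolt TR",(268,210.5),(246.4,176.2)),("boardnear",(210.5,217.5),(240.3,229.3)),("boardleft",(194,200),(209.7,229.5)),("Vfar",(223,180.5),(204.6,197)),("Vnear",(242.5,198.5),(241.8,196.3))]: print(n,*tri(s,a,t,b))
E
```

```text
base TR [0.6236 0.1122 0.014 ]
base BR [0.4247 0.1192 0.014 ]
base BL [0.4262 0.3078 0.014 ]
boardF BL [0.4028 0.2697 0.054 ]
boardF BR [0.4002 0.1545 0.054 ]
boardB TL [0.6281 0.2647 0.054 ]
boltTR [0.6084 0.128  0.014 ]
boltBR [0.4397 0.1289 0.014 ]
boltBL [0.4395 0.2991 0.014 ]
brassL [0.5226 0.282  0.09  ]
brassR [0.5212 0.1442 0.09  ]
roll L [0.5224 0.2685 0.05  ]
roll R [0.5212 0.1608 0.05  ]
caps L [0.5868 0.2799 0.17  ]
caps R [0.5848 0.1457 0.17  ]

base front corner [0.4264 0.1094 0.014 ]
base right corner [0.6201 0.1118 0.014 ]
board near [0.4042 0.1497 0.054 ]
board left [0.4044 0.2672 0.054 ]
bolt1 [0.4404 0.1313 0.014 ]
bolt2 [0.6098 0.1323 0.014 ]
far Vbottom [0.5128 0.2623 0.087 ]
near V [0.5154 0.1304 0.087 ]
cheekN corner [0.4819 0.1436 0.114 ]
bolt BR [0.43944659 0.12896476 0.01587075] 0.0004334253063679587
bolt TR [0.60745664 0.12809461 0.01739928] 0.0009723834582175959
boardnear [0.40280084 0.15331195 0.05216521] 0.0056764956186718145
boardleft [0.40394449 0.26929482 0.05293869] 0.0025617627469252825
Vfar [0.52365127 0.28296333 0.08287227] 0.0007563514157989876
Vnear [0.52034227 0.14502785 0.08679867] 0.0027469292523055245
```

```bash
cat >> h.py <<'E'
from scipy.spatial.transform import Rotation as Ro
def st():
    s=get_state();M=Ro.from_quat(s["eef_rot"]).as_matrix();y=M[:,1]
    print("t",round(s["t"],2),"p",s["ee_pos"].round(4),"xdown",M[:,0].round(3),"jawyaw",round(np.arctan2(y[1],y[0]),3),"F",np.round(s["force"],1),"M",np.round(s["moment"],2),"op",round(s["opening"],4),"q",np.round(s["joint_pos"],2))
    return s
E
python3 -c "
from h import *;st()"
```

```text
t 0.1 p [0.2438 0.6019 0.1993] xdown [-0.    -0.001 -1.   ] jawyaw 1.186 F [-0.5  0.1  0.1] M [ 0.01  0.   -0.02] op 0.0854 q [-1.25  0.54 -0.    1.54  0.    1.07 -0.07]
```

```bash
python3 - <<'E'
from m1 import *
t=C["top"];s=C["scene"]
# tray corners top view (crop 8x, off 290,130)
cs=[onz(t,290+u/8-.5,130+v/8-.5,.014) for u,v in((125,45),(550,115),(465,515),(60,440))]
c=np.mean(cs,0);print(np.round(cs,4),c)
e=(cs[0]+cs[1]-cs[2]-cs[3]);yaw=np.arctan2(e[1],e[0]);e2=cs[0]+cs[3]-cs[1]-cs[2];print("yaw",yaw,np.arctan2(e2[1],e2[0])-np.pi/2)
yaw=-.195
X=np.array([np.cos(yaw),np.sin(yaw),0]);Y=np.array([-X[1],X[0],0])
P=np.array([.6559,-.1451,.0757]);print("roller in rack",(P-c)@X,(P-c)@Y)
# frame wire -94 : scene pixels crop 6x off 285,200
for u,v in((400,490),(500,420),(600,350)):
    o,w=ray(s,285+u/6-.5,200+v/6-.5); k=((c-.094*Y-o)@Y)/(w@Y); q=o+k*w; print("frame",((q-c)@X).round(4),q[2].round(4))
for u,v in((340,445),(570,285)):
    o,w=ray(s,285+u/6-.5,200+v/6-.5); k=((c-.061*Y-o)@Y)/(w@Y); q=o+k*w; print("rail",((q-c)@X).round(4),q[2].round(4))
E
```

```text
[[ 0.7682 -0.1112  0.014 ]
 [ 0.7263 -0.3217  0.014 ]
 [ 0.5268 -0.2676  0.014 ]
 [ 0.5696 -0.0705  0.014 ]] [ 0.64773509 -0.19276952  0.014     ]
yaw -0.23392506649517983 -0.2049775513868004
roller in rack -0.0012265938989803084 0.04834816199505294
frame -0.0296 0.0288
frame 0.0185 0.0544
frame 0.0667 0.08
rail -0.041 0.031
rail 0.0718 0.0905
```

play_rows --plan "0.64 0 0 0.06 0.06; 0.64 0.01 -0.015 0.115 0.12; 0.64 0.03 -0.055 0.15 0.183; 0.64 0.058 -0.107 0.16 0.183; 0.64 0.087 -0.16 0.16 0.183" --grip_force 40

```text
t: 0.72
ee_pos: [0.3319, 0.4412, 0.361]
eef_rot: [0.072, 0.703, -0.07, 0.704]
force: [0.8, 0.4, -0.3]
opening: 0.0549
```

play_rows --plan "0.64 0.029 -0.0525 0 0; 0.64 0.058 -0.105 0 0; 0.64 0.087 -0.157 0 0; 0.64 0.116 -0.21 0 0; 0.64 0.145 -0.262 0 0"

```text
t: 1.35
ee_pos: [0.4764, 0.1785, 0.3599]
eef_rot: [0.071, 0.704, -0.071, 0.703]
force: [1.1, 0.1, 0.0]
opening: 0.0547
```

play_rows --plan "0.64 0.029 -0.0525 0 0; 0.64 0.058 -0.105 0 0; 0.64 0.087 -0.157 0 0; 0.64 0.116 -0.21 0 0; 0.64 0.145 -0.262 0 0"

```text
t: 1.98
ee_pos: [0.6215, -0.0831, 0.3598]
eef_rot: [0.071, 0.704, -0.071, 0.703]
force: [0.3, 0.1, 0.3]
opening: 0.0549
```

```bash
python3 -c "
from h import *;st()"
```

```text
t 1.98 p [ 0.6215 -0.0831  0.3598] xdown [-0.  0. -1.] jawyaw 1.369 F [0.3 0.1 0.3] M [ 0.04 -0.02  0.02] op 0.0549 q [-0.22  0.4   0.41  1.41 -0.16  1.37  1.56]
```

play_rows --plan "0.64 0.0345 -0.062 0 0; 0.64 0.0345 -0.062 -0.06 0; 0.64 0.0345 -0.062 -0.12 0; 0.64 0.0345 -0.062 -0.18 0; 0.64 0.0345 -0.062 -0.21 0"

```text
t: 2.6
ee_pos: [0.6529, -0.1427, 0.1457]
eef_rot: [0.071, 0.706, -0.071, 0.701]
force: [0.3, 1.1, 1.2]
opening: 0.0549
```

```bash
python3 - <<'E'
from h import *
s=st();c=cam("scene");t=cam("top")
print(proj(c,s["ee_pos"]),proj(t,s["ee_pos"]))
cv2.imwrite("pics/a1.png",np.hstack([cv2.resize(c[0][180:290,290:390],None,fx=4,fy=4,interpolation=2),cv2.resize(t[0][120:230,270:370],None,fx=4,fy=4,interpolation=2)]))
E
```

```text
t 2.6 p [ 0.6529 -0.1427  0.1457] xdown [-0.006  0.001 -1.   ] jawyaw 1.369 F [0.3 1.1 1.2] M [-0.01  0.01  0.03] op 0.0549 q [-0.09  0.65  0.36  1.54 -0.26  1.    1.71]
[336.352122   214.41628896] [320.06403203 155.97682587]
```

View pics/a1.png

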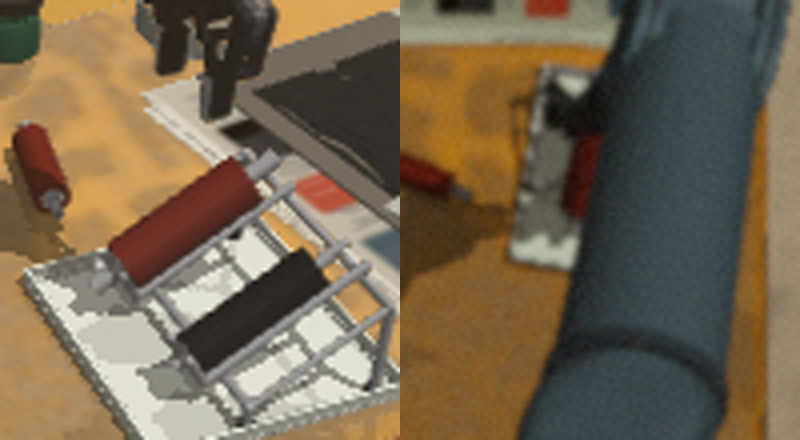

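```bash
python3 - <<'E'
from h import *
s=st();c=cam("scene");s=st()
p=s["ee_pos"];j=np.array([np.cos(1.369),np.sin(1.369),0])
J=cv2.resize(c[0][150:250,280:400],None,fx=6,fy=6,interpolation=2)
for dz in(0,.01,.019):
  for k in(-1,0,1):
    q=proj(c,p+j*k*.0275+[0,0,dz]); print(dz,k,q); cv2.circle(J,tuple(int(x) for x in (q-[280,150]+.5)*6),3,(0,255,255) if dz==0 else (0,255,0),-1)
cv2.imwrite("pics/a2.png",J)
E
```

```text
t 2.7 p [ 0.6522 -0.1426  0.1455] xdown [-0.008  0.001 -1.   ] jawyaw 1.369 F [-0.2  0.4  0.2] M [ 0.04 -0.02 -0.03] op 0.0549 q [-0.09  0.65  0.36  1.54 -0.26  1.01  1.71]
t 2.75 p [ 0.6542 -0.1431  0.1485] xdown [-0.004  0.001 -1.   ] jawyaw 1.369 F [-0.1 -0.4 -0.2] M [-0.   -0.02 -0.02] op 0.0546 q [-0.09  0.65  0.37  1.54 -0.26  1.01  1.71]
0 -1 [341.92537073 218.92512439]
0 0 [336.89881791 213.53851127]
0 1 [332.04407926 208.33601965]
0.01 -1 [342.31598355 215.96201306]
0.01 0 [337.26047253 210.60342684]
0.01 1 [332.37851344 205.42879691]
0.019 -1 [342.67054107 213.27241009]
0.019 0 [337.58869601 207.9396598 ]
0.019 1 [332.68198916 202.79069481]
```

View pics/a2.png

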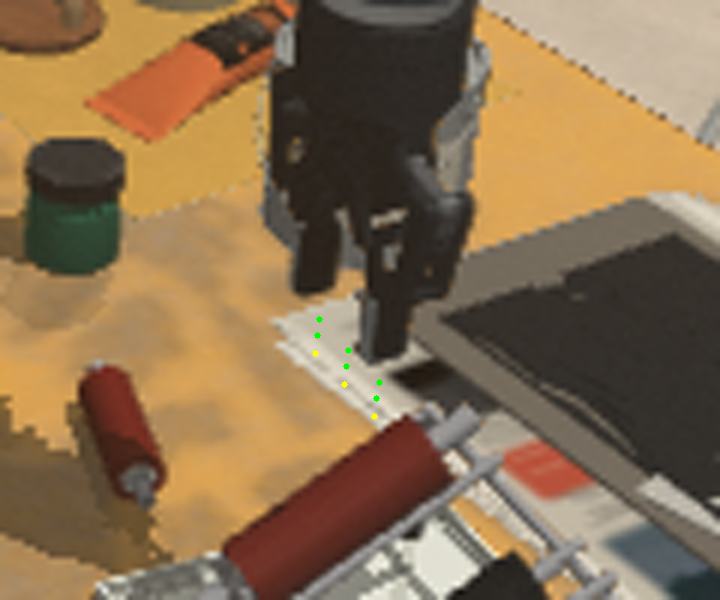

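```bash
python3 - <<'E'
from m1 import *
p=np.array([.2438,.6019,.1993]);j=np.array([np.cos(1.186),np.sin(1.186),0])
out=[]
for n,(x0,y0) in(("scene",(70,70)),("top",(60,255))):
    c=C[n];J=cv2.resize(c[0][y0:y0+70,x0:x0+70],None,fx=6,fy=6,interpolation=2)
    for dz in(0,.013,.032):
      for k in(-1,0,1):
        q=proj(c,p+j*k*.0425+[0,0,dz]);print(n,dz,k,q.round(1)); cv2.circle(J,tuple(int(x) for x in (q-[x0,y0]+.5)*6),3,(0,255,255) if dz==0 else (0,255,0),-1)
    out.append(J)
cv2.imwrite("pics/a3.png",np.hstack(out))
E
```

```text
scene 0 -1 [106.1 139.7]
scene 0 0 [107.2 134.5]
scene 0 1 [108.4 129.5]
scene 0.013 -1 [105.4 136.3]
scene 0.013 0 [106.6 131.1]
scene 0.013 1 [107.7 126.2]
scene 0.032 -1 [104.3 131.1]
scene 0.032 0 [105.6 126.1]
scene 0.032 1 [106.7 121.2]
top 0 -1 [115.  285.2]
top 0 0 [103.1 280.6]
top 0 1 [ 91.3 276. ]
top 0.013 -1 [113.4 285.8]
top 0.013 0 [101.4 281.1]
top 0.013 1 [ 89.4 276.5]
top 0.032 -1 [110.9 286.7]
top 0.032 0 [ 98.7 282. ]
top 0.032 1 [ 86.5 277.2]
```

View pics/a3.png

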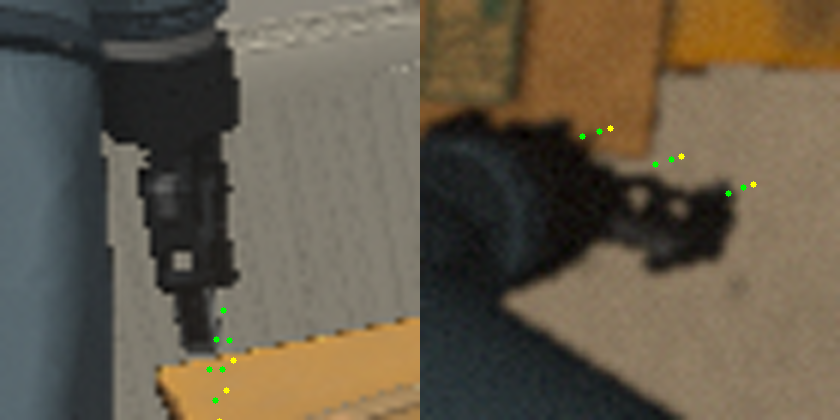

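```bash
python3 - <<'E'
from m1 import *
print(tri(C["scene"],(103,128),C["top"],(112,292)))
for n,(x0,y0,x1,y1),f in(("scene",(70,60,130,150),6),("top",(60,255,130,320),8)):
    J=cv2.convertScaleAbs(cv2.resize(C[n][0][y0:y1,x0:x1],None,fx=f,fy=f,interpolation=2),alpha=2.5,beta=10)
    for x in range(x0,x1,10): cv2.putText(J,str(x),((x-x0)*f,8),0,.3,(255,255,255))
    for y in range(y0,y1,10): cv2.putText(J,str(y),(0,(y-y0)*f+4),0,.3,(255,255,255))
    cv2.imwrite(f"pics/b_{n}.png",J)
E
```

```text
(array([0.2183927 , 0.54841889, 0.25116159]), np.float64(0.008443457018592589))
```

View pics/b_top.png

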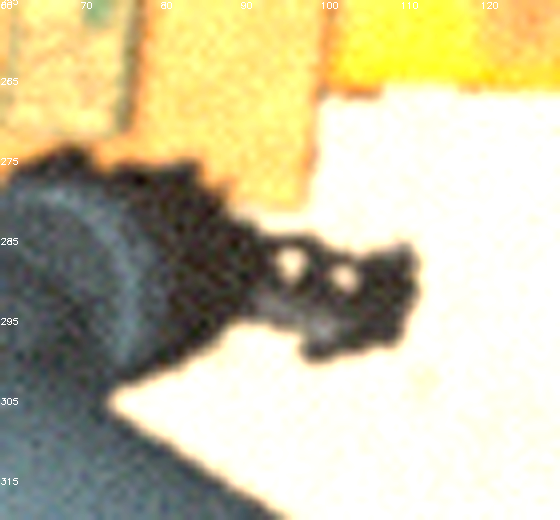

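View pics/b_scene.png

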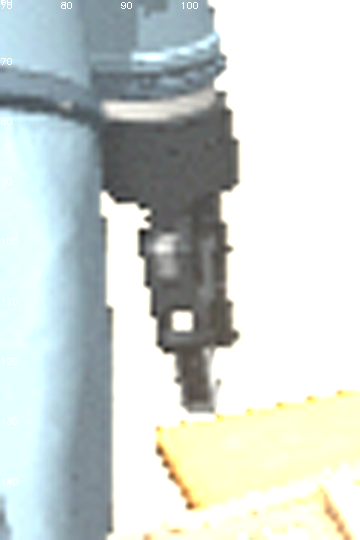

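```bash
python3 -c "
from bench import read_camera
for n in ('scene','top'):
  d=read_camera(n);print({k:v for k,v in d.items() if k!='color'})"
```

```text
{'fovy': 46.94651937312894, 'cx': 257.40069491337186, 'cy': 195.49207725235678, 'rvec': array([ 2.07588751, -0.60869323,  0.3357987 ]), 'tvec': array([-0.40545934,  0.30044193,  1.12044267])}
{'fovy': 57.900252267035775, 'cx': 259.394166949999, 'cy': 191.2999922144587, 'rvec': array([ 2.13047106, -2.19220523,  0.12731094]), 'tvec': array([0.09393817, 0.54237758, 1.31466502])}
```

play_rows --plan "0 0 0 0.06 0; 0 0 0 0.06 0; 0 0 0 0.06 0; 0 0 0 0.06 0; 0 0 0 0.06 0"

```text
t: 3.48
ee_pos: [0.655, -0.1434, 0.2094]
eef_rot: [0.071, 0.704, -0.071, 0.703]
force: [0.3, -0.5, -1.0]
opening: 0.0002
```

```bash
python3 - <<'E'
from h import *
s=st();c=cam("scene");
q=proj(c,s["ee_pos"]);print(q)
J=cv2.resize(c[0][130:230,280:400],None,fx=6,fy=6,interpolation=2)
cv2.circle(J,tuple(int(x) for x in (q-[280,130]+.5)*6),3,(0,255,255),-1)
cv2.imwrite("pics/a4.png",J)
E
```

```text
t 3.48 p [ 0.655  -0.1434  0.2094] xdown [-0.001  0.    -1.   ] jawyaw 1.369 F [ 0.3 -0.5 -1. ] M [ 0.   -0.    0.06] op 0.0002 q [-0.1   0.59  0.39  1.48 -0.23  1.12  1.7 ]
[339.44179588 195.20312469]
```

View pics/a4.png

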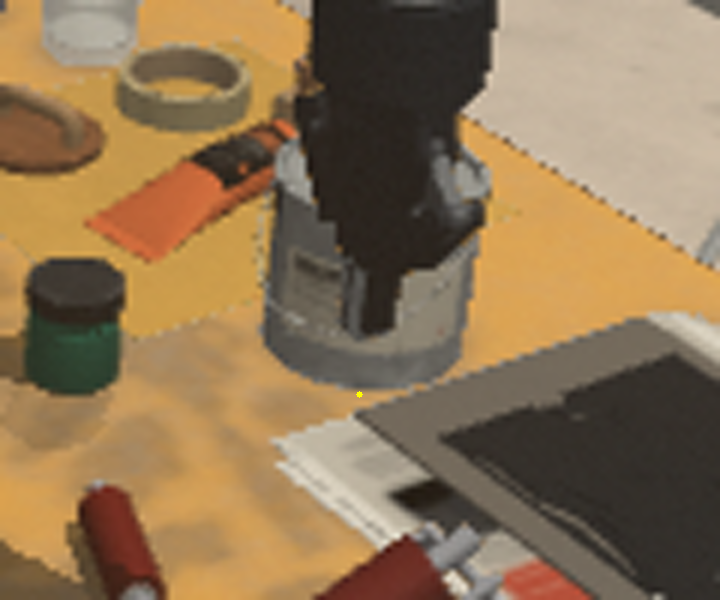

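play_rows --plan "0 -0.04 0.042 0 0; 0 -0.08 0.085 0 0; 0 -0.12 0.128 -0.02 0; 0 -0.155 0.165 -0.05 0; 0 -0.155 0.165 -0.11 0"

```text
t: 4.15
ee_pos: [0.5003, 0.0257, 0.1008]
eef_rot: [0.07, 0.703, -0.068, 0.705]
force: [1.4, 0.6, -0.4]
opening: 0.0
```

play_rows --plan "0 0 0 -0.03 0; 0 0 0 -0.06 0; 0 0 0 -0.08 0; 0 0 0 -0.08 0; 0 0 0 -0.08 0"

```text
t: 4.78
ee_pos: [0.501, 0.0214, 0.0207]
eef_rot: [0.071, 0.703, -0.071, 0.704]
force: [-0.0, 0.3, 0.2]
opening: -0.0003
```

```bash
python3 - <<'E'
from h import *
s=st();c=cam("scene");t=cam("top")
J=[]
for cc in(c,t):
    q=proj(cc,s["ee_pos"]);print(q); x0,y0=int(q[0])-33,int(q[1])-50
    I=cv2.resize(cc[0][y0:y0+80,x0:x0+66],None,fx=6,fy=6,interpolation=2)
    cv2.circle(I,tuple(int(x) for x in (q-[x0,y0]+.5)*6),3,(0,255,255),-1);J.append(I)
cv2.imwrite("pics/a5.png",np.hstack(J))
E
```

```text
t 4.78 p [0.501  0.0214 0.0207] xdown [ 0.001 -0.    -1.   ] jawyaw 1.369 F [-0.   0.3  0.2] M [-0.03 -0.01  0.01] op -0.0003 q [-0.34  0.59  0.26  2.05 -0.29  0.54  1.5 ]
[258.79432066 237.06756712]
[274.35307337 202.37570781]
```

View pics/a5.png

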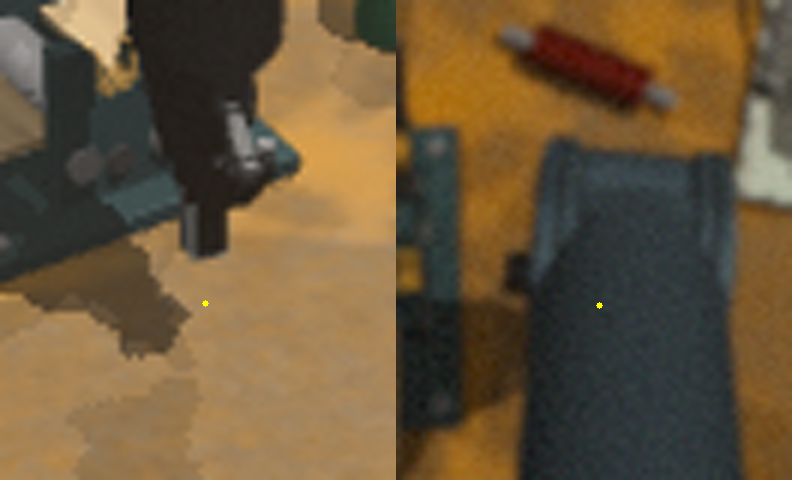

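play_rows --plan "0 0 0 -0.01 0; 0 0 0 -0.016 0; 0 0 0 -0.018 0; 0 0 0 -0.02 0; 0 0 0 -0.02 0"

```text
t: 5.5
ee_pos: [0.5005, 0.0214, 0.0]
eef_rot: [0.071, 0.704, -0.071, 0.703]
force: [0.0, -1.4, 0.1]
opening: 0.0001
```

```bash
python3 - <<'E'
from h import *
s=st();c=cam("scene")
J=[]
for cc in(c,):
    q=proj(cc,s["ee_pos"]);print(q); x0,y0=int(q[0])-50,int(q[1])-50
    I=cv2.resize(cc[0][y0:y0+80,x0:x0+100],None,fx=7,fy=7,interpolation=2)
    cv2.circle(I,tuple(int(x) for x in (q-[x0,y0]+.5)*7),3,(0,255,255),-1);J.append(I)
cv2.imwrite("pics/a6.png",np.hstack(J))
E
```

```text
t 5.5 p [0.5005 0.0214 0.    ] xdown [-0. -0. -1.] jawyaw 1.369 F [ 0.  -1.4  0.1] M [-0.05 -0.    0.  ] op 0.0001 q [-0.32  0.63  0.24  2.05 -0.3   0.49  1.51]
[258.59880769 242.41440697]
```

View pics/a6.png

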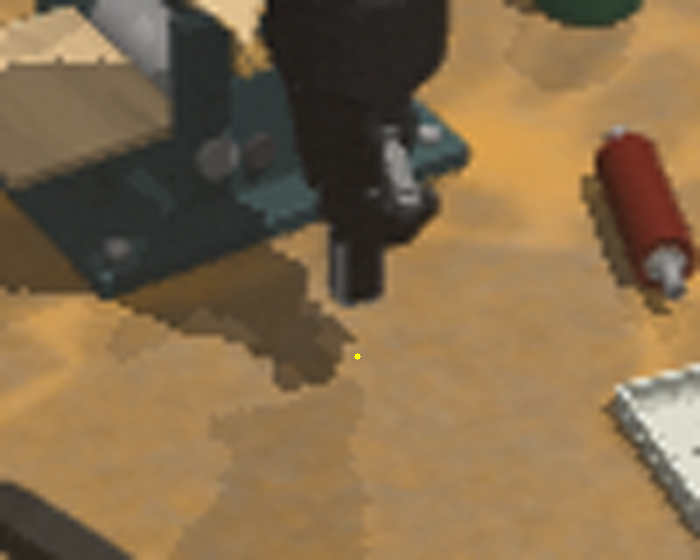

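play_rows --plan "0 0 0 -0.002 0; 0 0 0 -0.003 0; 0 0 0 -0.004 0; 0 0 0 -0.005 0; 0 0 0 -0.005 0"

```text
t: 6.18
ee_pos: [0.5004, 0.0215, -0.005]
eef_rot: [0.071, 0.704, -0.071, 0.703]
force: [0.9, 0.0, 0.6]
opening: -0.0005
```

play_rows --plan "0 0 0 -0.003 0; 0 0 0 -0.006 0; 0 0 0 -0.009 0; 0 0 0 -0.012 0; 0 0 0 -0.015 0"

```text
t: 6.8
ee_pos: [0.5005, 0.0215, -0.0202]
eef_rot: [0.071, 0.704, -0.071, 0.703]
force: [-0.3, 0.2, 0.1]
opening: 0.0001
```

play_rows --plan "0 0 0 -0.001 0; 0 0 0 -0.002 0; 0 0 0 -0.003 0; 0 0 0 -0.004 0; 0 0 0 -0.005 0"

```text
t: 7.42
ee_pos: [0.5005, 0.0215, -0.0249]
eef_rot: [0.071, 0.703, -0.071, 0.704]
force: [0.4, -0.3, 0.7]
opening: -0.0004
```

play_rows --plan "0 0 0 -0.001 0; 0 0 0 -0.002 0; 0 0 0 -0.003 0; 0 0 0 -0.004 0; 0 0 0 -0.004 0"

```text
t: 8.05
ee_pos: [0.5005, 0.0215, -0.029]
eef_rot: [0.071, 0.704, -0.071, 0.703]
force: [0.8, 0.1, -0.7]
opening: -0.0002
```

```bash
python3 - <<'E'
from h import *
s=st();c=cam("scene")
q=proj(c,s["ee_pos"]+[0,0,.029]);print(q); x0,y0=int(q[0])-50,int(q[1])-50
I=cv2.resize(c[0][y0:y0+80,x0:x0+100],None,fx=7,fy=7,interpolation=2)
cv2.circle(I,tuple(int(x) for x in (q-[x0,y0]+.5)*7),3,(0,255,255),-1)
cv2.imwrite("pics/a7.png",I)
E
```

```text
t 8.05 p [ 0.5005  0.0215 -0.029 ] xdown [-0. -0. -1.] jawyaw 1.369 F [ 0.8  0.1 -0.7] M [-0.    0.02 -0.06] op -0.0002 q [-0.3   0.68  0.21  2.05 -0.32  0.44  1.53]
[258.58701523 242.40237228]
```

View pics/a7.png

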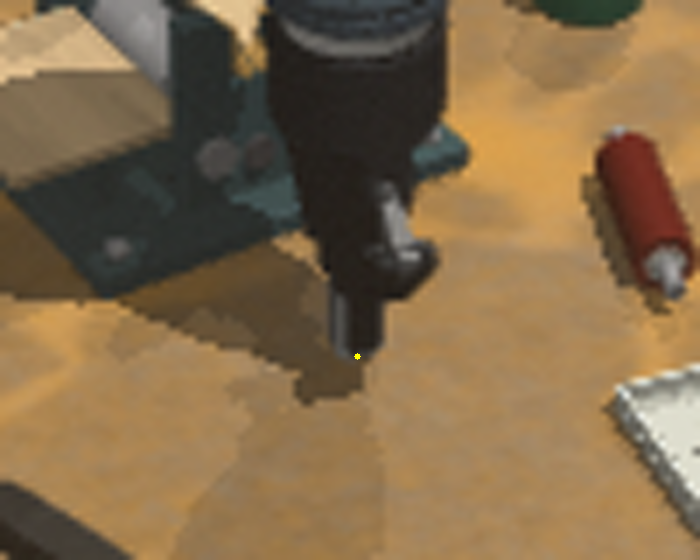

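play_rows --plan "0 0 0 -0.001 0; 0 0 0 -0.002 0; 0 0 0 -0.003 0; 0 0 0 -0.004 0; 0 0 0 -0.004 0"

```text
t: 8.72
ee_pos: [0.5005, 0.0215, -0.0312]
eef_rot: [0.072, 0.704, -0.071, 0.703]
force: [-5.8, -0.3, 26.3]
opening: -0.0002
```

play_rows --plan "0 0 0 -0.001 0; 0 0 0 -0.002 0; 0 0 0 -0.003 0; 0 0 0 -0.004 0; 0 0 0 -0.004 0"

```text
t: 9.35
ee_pos: [0.5006, 0.0216, -0.0315]
eef_rot: [0.073, 0.704, -0.071, 0.703]
force: [-20.6, 0.5, 82.9]
opening: -0.0002
```

play_rows --plan "0.64 0 0 0.05 0; 0.64 0 0 0.11 0; 0.64 0 0 0.17 0; 0.64 0 0 0.2 0; 0.64 0 0 0.2 0"

```text
t: 9.98
ee_pos: [0.5023, 0.0218, 0.1653]
eef_rot: [0.072, 0.702, -0.071, 0.705]
force: [0.6, 0.8, -1.1]
opening: 0.0549
```

```bash
python3 - <<'E'
from h import *
s=st()
E
```

```text
t 9.97 p [0.5023 0.0218 0.1653] xdown [ 0.005  0.001 -1.   ] jawyaw 1.369 F [ 0.6  0.8 -1.1] M [-0.01 -0.01  0.01] op 0.0549 q [-0.44  0.34  0.38  1.98 -0.17  0.85  1.4 ]
```

play_rows --plan "0.64 0.04 -0.043 0.01 0; 0.64 0.08 -0.086 0.01 0; 0.64 0.12 -0.129 0 0; 0.64 0.155 -0.1665 -0.02 0; 0.64 0.155 -0.1665 -0.06 0"

```text
t: 10.6
ee_pos: [0.6573, -0.1503, 0.1016]
eef_rot: [0.072, 0.702, -0.074, 0.704]
force: [-0.0, 1.5, -1.2]
opening: 0.0545
```

play_rows --plan "0.64 0 0 0 0; 0.64 0 0 -0.015 0; 0.64 0 0 -0.015 0; 0.64 0 0 -0.015 0; 0.64 0 0 -0.015 0"

```text
t: 11.22
ee_pos: [0.6561, -0.145, 0.0891]
eef_rot: [0.071, 0.703, -0.071, 0.704]
force: [-0.1, -0.4, -1.0]
opening: 0.0544
```

```bash
python3 - <<'E'
from h import *
s=st();c=cam("scene")
p=s["ee_pos"]+[0,0,.031];j=np.array([np.cos(1.369),np.sin(1.369),0])
J=cv2.resize(c[0][170:270,285:405],None,fx=6,fy=6,interpolation=2)
for k in(-1,0,1):
    q=proj(c,p+j*k*.0275); print(k,q); cv2.circle(J,tuple(int(x) for x in (q-[285,170]+.5)*6),3,(0,255,255),-1)
cv2.imwrite("pics/a8.png",J)
E
```

```text
t 11.22 p [ 0.6561 -0.145   0.0891] xdown [ 0.002 -0.    -1.   ] jawyaw 1.369 F [-0.1 -0.4 -1. ] M [-0.03 -0.02  0.02] op 0.0544 q [-0.09  0.72  0.36  1.57 -0.3   0.9   1.75]
-1 [341.79030777 227.30366165]
0 [336.82626036 221.83760456]
1 [332.02989328 216.55618518]
```

View pics/a8.png

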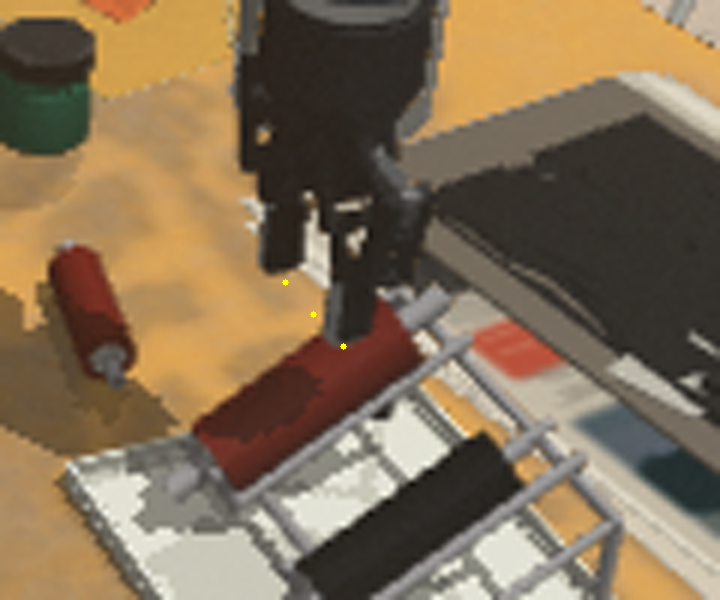

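play_rows --plan "0.64 0 0 -0.02 0; 0.64 0 0 -0.04 0; 0.64 0 0 -0.055 0; 0.64 0 0 -0.066 0; 0.64 0 0 -0.066 0"

```text
t: 11.9
ee_pos: [0.6547, -0.1449, 0.0209]
eef_rot: [0.071, 0.704, -0.071, 0.703]
force: [-0.3, -0.1, 0.3]
opening: 0.0541
```

```bash
python3 - <<'E'
from h import *
s=st();c=cam("scene")
J=cv2.resize(c[0][170:270,285:405],None,fx=6,fy=6,interpolation=2)
cv2.imwrite("pics/a9.png",J)
E
```

```text
t 11.9 p [ 0.6547 -0.1449  0.0209] xdown [-0.002  0.    -1.   ] jawyaw 1.369 F [-0.3 -0.1  0.3] M [-0.02 -0.02  0.  ] op 0.0541 q [-0.07  0.81  0.33  1.59 -0.34  0.79  1.77]
```

View pics/a9.png

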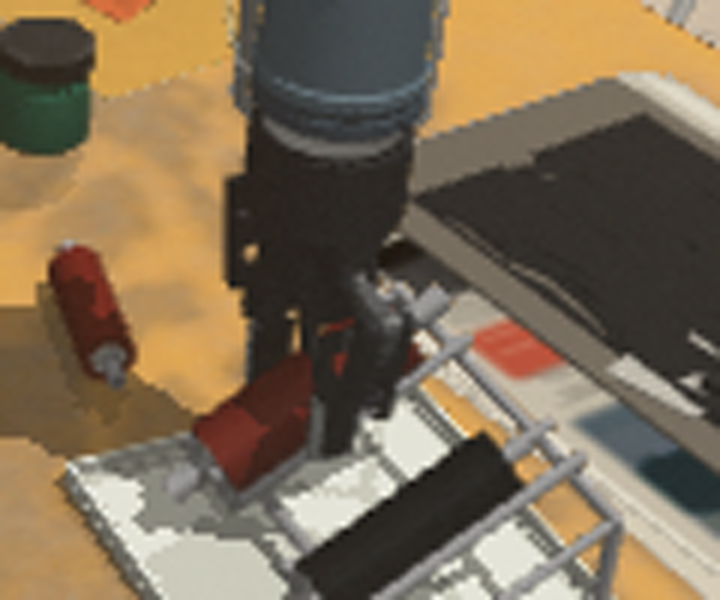

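The picture shows the fingers astride the roller's middle (crop 335,420) with no contact. Now I close.

play_rows --plan "0.3 0 0 0 0; 0.3 0 0 0 0; 0.3 0 0 0 0; 0.3 0 0 0 0; 0.3 0 0 0 0" --grip_force 50

```text
t: 12.58
ee_pos: [0.6561, -0.1453, 0.023]
eef_rot: [0.071, 0.703, -0.071, 0.704]
force: [-1.3, -0.7, 5.3]
opening: 0.0387
```

play_rows --plan "0.3 0 0 0.006 0; 0.3 0 0 0.012 0; 0.3 0 0 0.02 0; 0.3 0 0 0.028 0; 0.3 0 0 0.03 0"

```text
t: 13.2
ee_pos: [0.656, -0.1452, 0.053]
eef_rot: [0.071, 0.703, -0.071, 0.704]
force: [-0.1, 0.5, -3.5]
opening: 0.0386
```

```bash
python3 - <<'E'
from h import *
s=st();c=cam("scene")
J=cv2.resize(c[0][170:270,285:405],None,fx=6,fy=6,interpolation=2)
cv2.imwrite("pics/a10.png",J)
E
```

```text
t 13.2 p [ 0.656  -0.1452  0.053 ] xdown [ 0.001 -0.    -1.   ] jawyaw 1.369 F [-0.1  0.5 -3.5] M [-0.01 -0.01  0.01] op 0.0386 q [-0.08  0.77  0.35  1.59 -0.32  0.84  1.76]
```

View pics/a10.png

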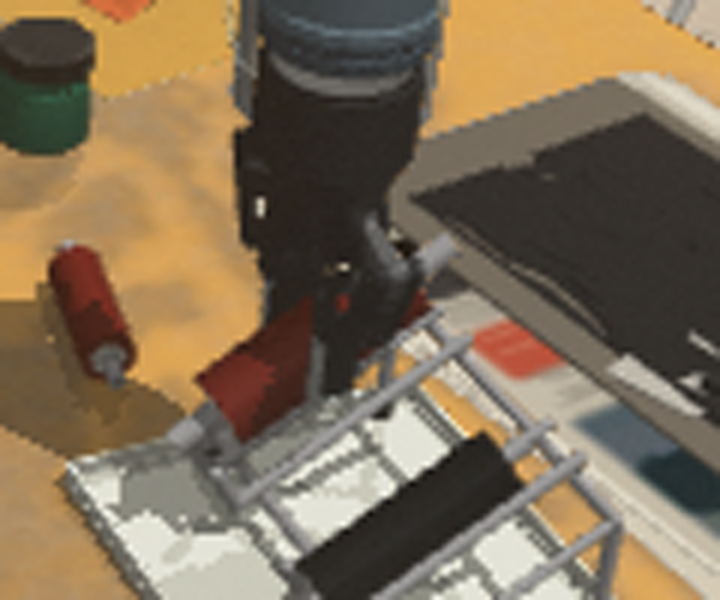

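play_rows --plan "0.3 0 0 0.04 0; 0.3 0 0 0.08 0; 0.3 0 0 0.12 0; 0.3 -0.02 0 0.15 -0.1; 0.3 -0.05 0.02 0.16 -0.25"

```text
t: 13.88
ee_pos: [0.6061, -0.1273, 0.2143]
eef_rot: [0.161, 0.687, -0.161, 0.69]
force: [-0.4, 0.5, -3.0]
opening: 0.0384
```

play_rows --plan "0.3 -0.02 0.04 0 -0.15; 0.3 -0.04 0.08 0 -0.3; 0.3 -0.06 0.12 0 -0.45; 0.3 -0.0825 0.16 0 -0.6; 0.3 -0.0825 0.2 0 -0.75"

```text
t: 14.5
ee_pos: [0.521, 0.076, 0.212]
eef_rot: [0.401, 0.583, -0.401, 0.582]
force: [0.2, 0.1, -3.0]
opening: 0.0389
```

play_rows --plan "0.3 0 0.04 0 -0.15; 0.3 0 0.08 0 -0.3; 0.3 0 0.12 0 -0.384; 0.3 0 0.1375 0 -0.384; 0.3 0 0.1375 0 -0.384"

```text
t: 15.12
ee_pos: [0.5227, 0.2132, 0.2118]
eef_rot: [-0.503, -0.497, 0.503, -0.497]
force: [-1.4, -0.5, -3.5]
opening: 0.0383
```

```bash
python3 - <<'E'
from h import *
s=st();c=cam("scene");t=cam("top")
cv2.imwrite("pics/a11.png",cv2.resize(c[0][90:240,170:310],None,fx=4,fy=4,interpolation=2))
cv2.imwrite("pics/a12.png",cv2.resize(t[0][140:240,180:290],None,fx=5,fy=5,interpolation=2))
E
```

```text
t 15.12 p [0.5227 0.2132 0.2118] xdown [-0. -0. -1.] jawyaw -0.012 F [-1.4 -0.5 -3.5] M [-0.1  -0.04 -0.07] op 0.0383 q [-0.98  0.44  0.68  1.79 -0.32  1.03 -0.19]
```

View pics/a11.png

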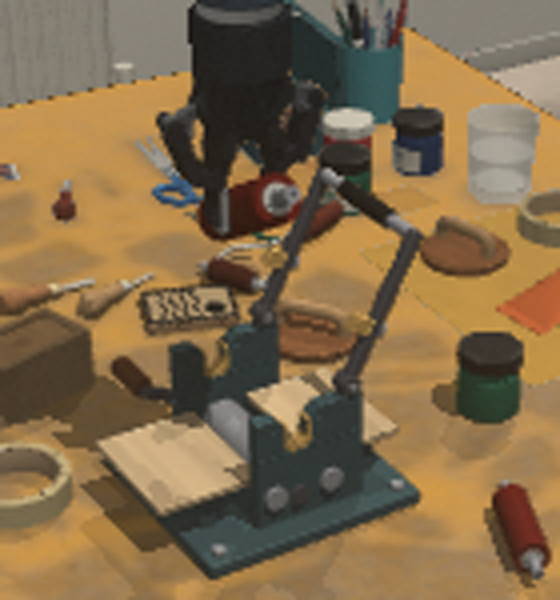

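View pics/a12.png

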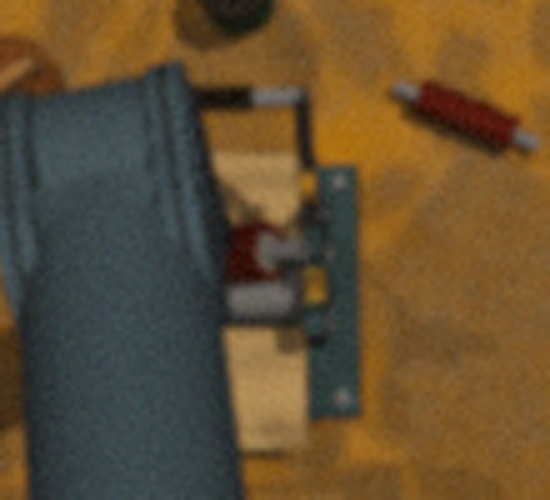

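```bash
python3 - <<'E'
from h import *
c=cam("scene");t=cam("top");s=st();p=s["ee_pos"]
for dz in(.045,.05,.055):
  for th in(25,30):
    e=p+np.array([-.015*.071,-.082*np.cos(np.radians(th)),dz+.082*np.sin(np.radians(th))])
    r=p+np.array([0,-.055*np.cos(np.radians(th)),dz+.055*np.sin(np.radians(th))])
    print(dz,th,"end",proj(c,e).round(1),proj(t,e).round(1),"rub",proj(c,r).round(1),proj(t,r).round(1))
for n,cc,(x0,y0,x1,y1),f in(("s",c,(212,120,255,155),14),("t",t,(218,175,250,215),12)):
    J=cv2.convertScaleAbs(cv2.resize(cc[0][y0:y1,x0:x1],None,fx=f,fy=f,interpolation=2),alpha=1.6,beta=10)
    for x in range(x0,x1,5): cv2.putText(J,str(x),((x-x0)*f,8),0,.3,(255,255,255))
    for y in range(y0,y1,5): cv2.putText(J,str(y),(0,(y-y0)*f+f//2),0,.3,(255,255,255))
    cv2.imwrite(f"pics/c_{n}.png",J)
E
```

```text
t 15.32 p [0.5233 0.2102 0.2122] xdown [ 0.    -0.001 -1.   ] jawyaw -0.018 F [ 0.   0.3 -3.2] M [ 0.03  0.04 -0.02] op 0.0385 q [-0.97  0.44  0.68  1.79 -0.32  1.03 -0.19]
0.045 25 end [244.1 141.2] [241.1 189.3] rub [240.2 141.5] [233.6 189.6]
0.045 30 end [243.5 138.8] [240.  189.1] rub [239.8 140. ] [232.8 189.5]
0.05 25 end [244.  139.6] [241.1 189.1] rub [240.1 140. ] [233.5 189.4]
0.05 30 end [243.4 137.3] [239.9 188.9] rub [239.7 138.4] [232.7 189.3]
0.055 25 end [244.  138.1] [241.  188.9] rub [240.1 138.5] [233.3 189.2]
0.055 30 end [243.4 135.7] [239.8 188.7] rub [239.7 136.9] [232.5 189.1]
```

View pics/c_s.png

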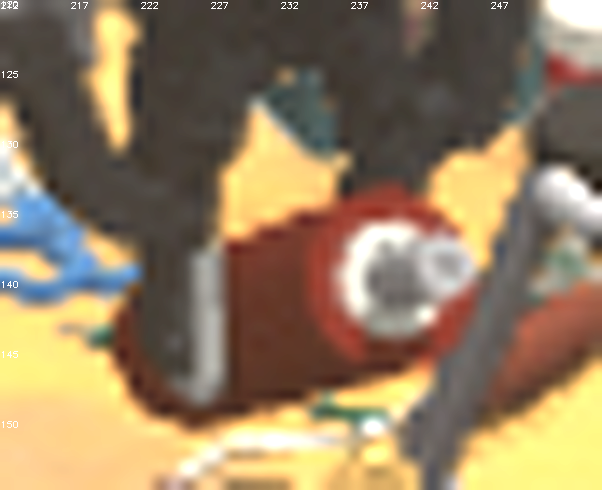

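View pics/c_t.png

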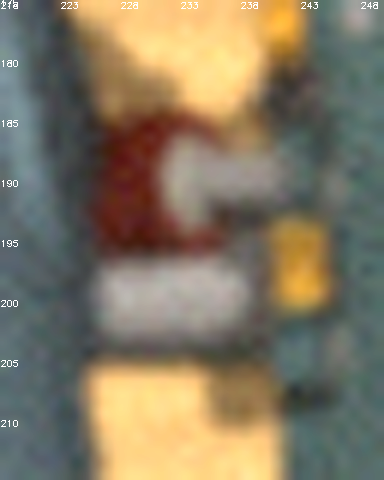

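play_rows --plan "0.3 0 0.001 -0.03 0; 0.3 0 0.001 -0.06 0; 0.3 0 0.001 -0.09 0; 0.3 0 0.001 -0.107 0; 0.3 0 0.001 -0.107 0" --grip_force 40

```text
t: 15.95
ee_pos: [0.5225, 0.2124, 0.1045]
eef_rot: [-0.503, -0.496, 0.505, -0.496]
force: [0.8, 0.2, -3.2]
opening: 0.0386
```

```bash
python3 - <<'E'
from h import *
c=cam("scene");t=cam("top");s=st()
for n,cc,(x0,y0,x1,y1),f in(("s",c,(195,130,275,205),8),("t",t,(195,160,255,225),8)):
    J=cv2.convertScaleAbs(cv2.resize(cc[0][y0:y1,x0:x1],None,fx=f,fy=f,interpolation=2),alpha=1.6,beta=10)
    for x in range(x0,x1,5): cv2.putText(J,str(x),((x-x0)*f,8),0,.3,(255,255,255))
    for y in range(y0,y1,5): cv2.putText(J,str(y),(0,(y-y0)*f+f//2),0,.3,(255,255,255))
    cv2.imwrite(f"pics/d_{n}.png",J)
E
```

```text
t 16.05 p [0.5239 0.2133 0.106 ] xdown [ 0.001  0.    -1.   ] jawyaw -0.016 F [ 0.7 -0.2 -3.1] M [ 0.03 -0.01  0.  ] op 0.0386 q [-0.91  0.58  0.59  1.87 -0.43  0.82 -0.1 ]
```

View pics/d_s.png

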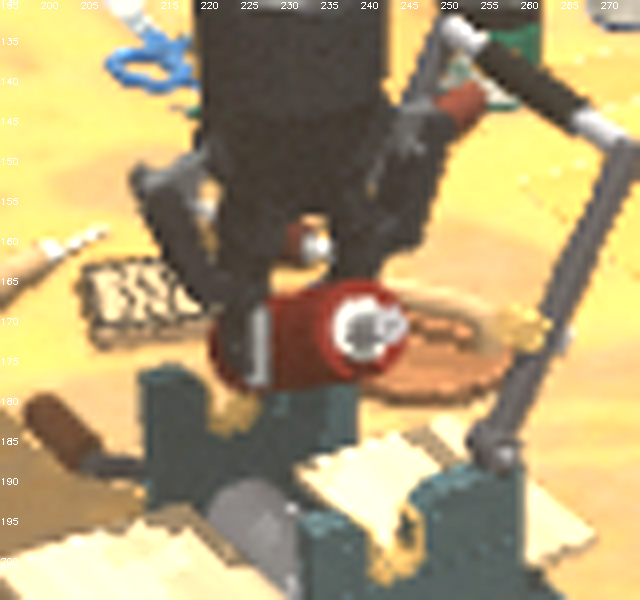

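View pics/d_t.png

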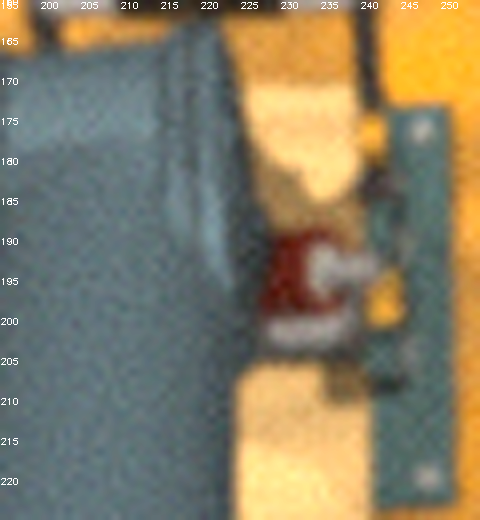

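play_rows --plan "0.3 0 0 -0.01 0; 0.3 0 0 -0.02 0; 0.3 0 0 -0.025 0; 0.3 0 0 -0.03 0; 0.3 0 0 -0.03 0"

```text
t: 16.68
ee_pos: [0.5222, 0.2139, 0.0746]
eef_rot: [-0.503, -0.497, 0.504, -0.496]
force: [-4.8, 1.2, 0.2]
opening: 0.0383
```

play_rows --plan "0.3 -0.001 0 -0.003 0; 0.3 -0.001 0 -0.006 0; 0.3 -0.001 0 -0.009 0; 0.3 -0.001 0 -0.012 0; 0.3 -0.001 0 -0.012 0"

```text
t: 17.3
ee_pos: [0.522, 0.2133, 0.0629]
eef_rot: [-0.504, -0.496, 0.504, -0.496]
force: [-5.6, -1.9, 2.1]
opening: 0.0383
```

```bash
cat > look.py <<'E'
import sys
from h import *
c=cam("scene");t=cam("top");s=st()
for n,cc,(x0,y0,x1,y1),f in(("s",c,(195,130,275,205),8),("t",t,(195,160,255,225),8)):
    J=cv2.convertScaleAbs(cv2.resize(cc[0][y0:y1,x0:x1],None,fx=f,fy=f,interpolation=2),alpha=1.6,beta=10)
    for x in range(x0,x1,5): cv2.putText(J,str(x),((x-x0)*f,8),0,.3,(255,255,255))
    for y in range(y0,y1,5): cv2.putText(J,str(y),(0,(y-y0)*f+f//2),0,.3,(255,255,255))
    cv2.imwrite(f"pics/{sys.argv[1]}_{n}.png",J)
E
python3 look.py e
```

```text
t 17.4 p [0.522  0.2133 0.063 ] xdown [-0. -0. -1.] jawyaw -0.015 F [-4.2 -1.8  1.5] M [-0.01  0.95  0.26] op 0.0387 q [-0.87  0.64  0.55  1.89 -0.48  0.74 -0.07]
```

View pics/e_s.png

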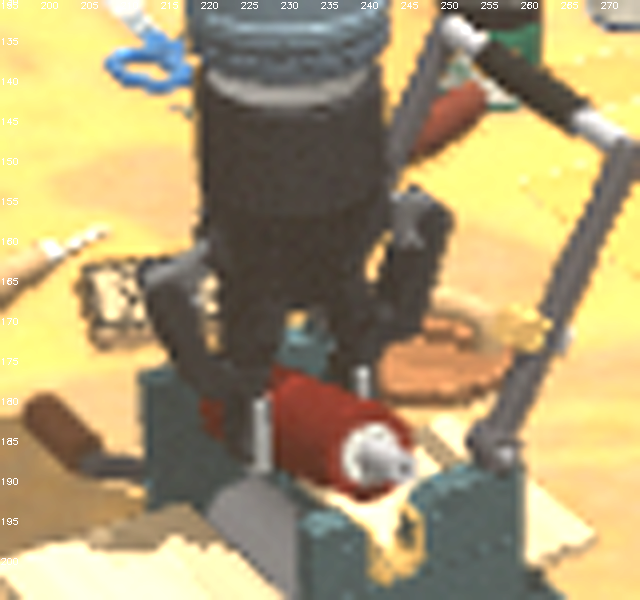

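play_rows --plan "0.3 -0.001 0 -0.003 0; 0.3 -0.001 0 -0.006 0; 0.3 -0.001 0 -0.009 0; 0.3 -0.001 0 -0.012 0; 0.3 -0.001 0 -0.012 0"

```text
t: 18.02
ee_pos: [0.5207, 0.2131, 0.0507]
eef_rot: [-0.503, -0.496, 0.504, -0.496]
force: [-4.8, -2.9, 2.4]
opening: 0.0386
```

```bash
python3 look.py f
```

```text
t 18.12 p [0.5207 0.2132 0.0508] xdown [-0.001 -0.001 -1.   ] jawyaw -0.015 F [-3.4 -2.3  1.6] M [-0.34  0.91  0.27] op 0.0384 q [-0.86  0.66  0.54  1.9  -0.49  0.72 -0.06]
```

View pics/f_s.png

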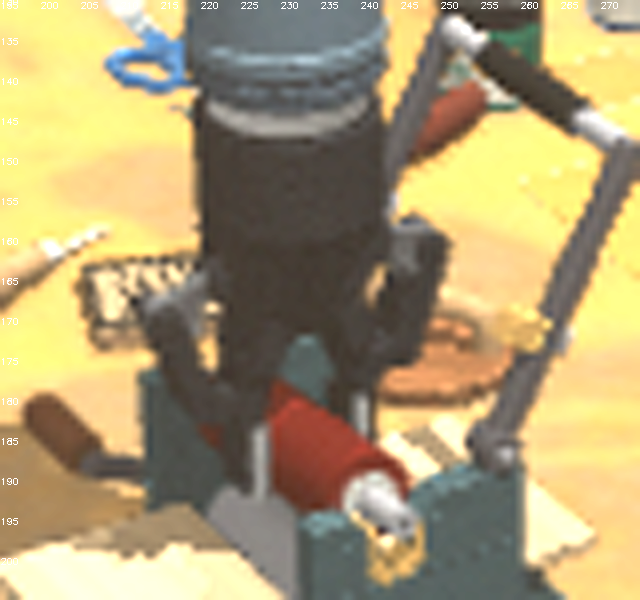

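View pics/f_t.png

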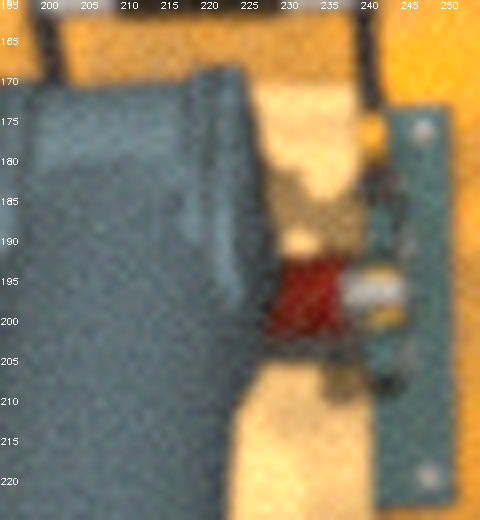

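play_rows --plan "0.3 -0.0005 0 -0.003 0; 0.3 -0.0005 0 -0.006 0; 0.3 -0.0005 0 -0.009 0; 0.3 -0.0005 0 -0.0105 0; 0.3 -0.0005 0 -0.0105 0"

```text
t: 18.75
ee_pos: [0.5203, 0.2133, 0.0432]
eef_rot: [0.504, 0.497, -0.504, 0.495]
force: [-15.2, -5.5, 31.3]
opening: 0.0386
```

```bash
python3 look.py g
```

```text
t 18.85 p [0.5203 0.2133 0.0432] xdown [-0.001  0.002 -1.   ] jawyaw -0.016 F [-15.   -6.6  32.9] M [-0.88  3.01  0.22] op 0.0388 q [-0.86  0.67  0.53  1.9  -0.51  0.71 -0.05]
```

View pics/g_s.png

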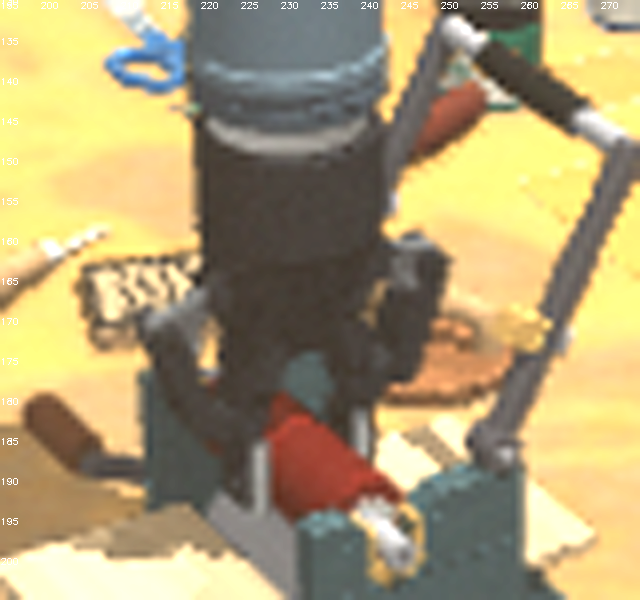

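View pics/g_t.png

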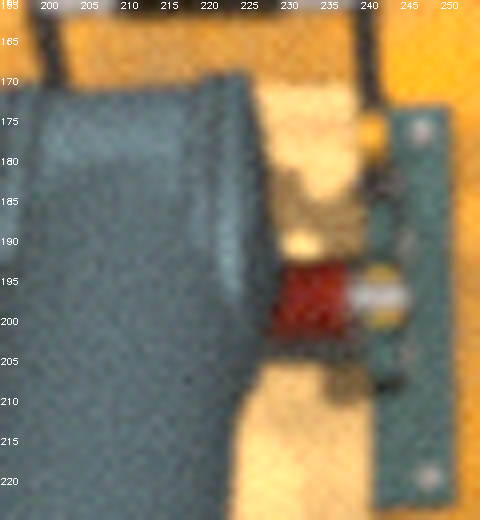

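```bash
python3 - <<'E'
from h import *
c=cam("scene");t=cam("top")
for z in(.087,.09,.093,.096):
    e=np.array([.5222,.1305,z]);print(z,proj(c,e).round(1),proj(t,e).round(1))
x0,y0,x1,y1=225,170,260,210
J=cv2.convertScaleAbs(cv2.resize(c[0][y0:y1,x0:x1],None,fx=14,fy=14,interpolation=2),alpha=1.6,beta=10)
for z in(.09,.096):
  for dy in(.082,):
    q=proj(c,[.5222,.2125-dy,z]);cv2.circle(J,tuple(int(x) for x in (q-[x0,y0]+.5)*14),3,(0,255,0),-1)
cv2.imwrite("pics/g2.png",J)
E
```

```text
0.087 [245.8 200.3] [245.5 196. ]
0.09 [245.8 199.6] [245.5 195.9]
0.093 [245.8 198.8] [245.5 195.8]
0.096 [245.8 198. ] [245.4 195.8]
```

View pics/g2.png

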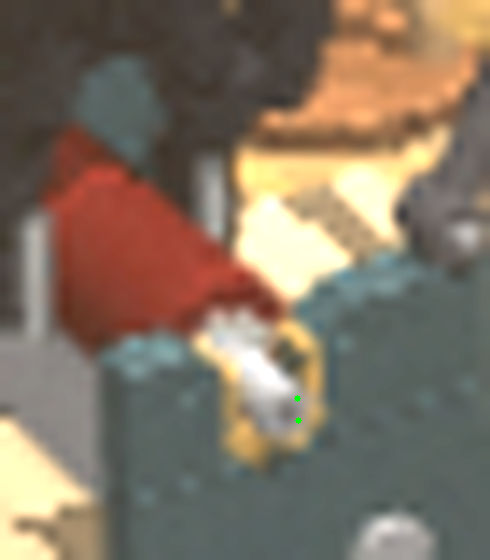

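```bash
cat > ov.py <<'E'
import sys
from h import *
c=cam("scene");st()
def draw(J,x0,y0,f,mid,tilt,col):
    a=np.array([.015,1,0]);a/=np.linalg.norm(a);a=a*np.cos(tilt)+np.array([0,0,-np.sin(tilt)]) # tilt>0: near end high
    u=np.array([1,-.015,0]);w=np.cross(a,u)
    for d,r in((-.055,.02),(-.082,.007),(-.055,.007),(.055,.02),(.082,.007)):
        pts=[proj(c,mid+a*d+r*(np.cos(k)*u+np.sin(k)*w)) for k in np.linspace(0,2*np.pi,25)]
        cv2.polylines(J,[np.array([(q-[x0,y0]+.5)*f for q in pts]).astype(int)],False,col,1)
x0,y0,x1,y1=200,160,265,210;f=12
J=cv2.convertScaleAbs(cv2.resize(c[0][y0:y1,x0:x1],None,fx=f,fy=f,interpolation=2),alpha=1.6,beta=10)
draw(J,x0,y0,f,np.array([.5222,.2125,float(sys.argv[2])]),float(sys.argv[3]),(0,255,0))
cv2.imwrite("pics/"+sys.argv[1],J)
E
python3 ov.py g3.png .09 0; python3 ov.py g4.png .094 0.03
```

```text
t 19.0 p [0.5203 0.2133 0.0432] xdown [-0.001  0.002 -1.   ] jawyaw -0.016 F [-13.7  -5.6  32.7] M [-0.84  3.01  0.26] op 0.0389 q [-0.86  0.67  0.53  1.9  -0.51  0.71 -0.05]
t 19.05 p [0.5203 0.2133 0.0432] xdown [-0.001  0.002 -1.   ] jawyaw -0.016 F [-15.2  -5.4  31.3] M [-0.81  2.98  0.29] op 0.0383 q [-0.86  0.67  0.53  1.9  -0.51  0.71 -0.05]
```

View pics/g3.png

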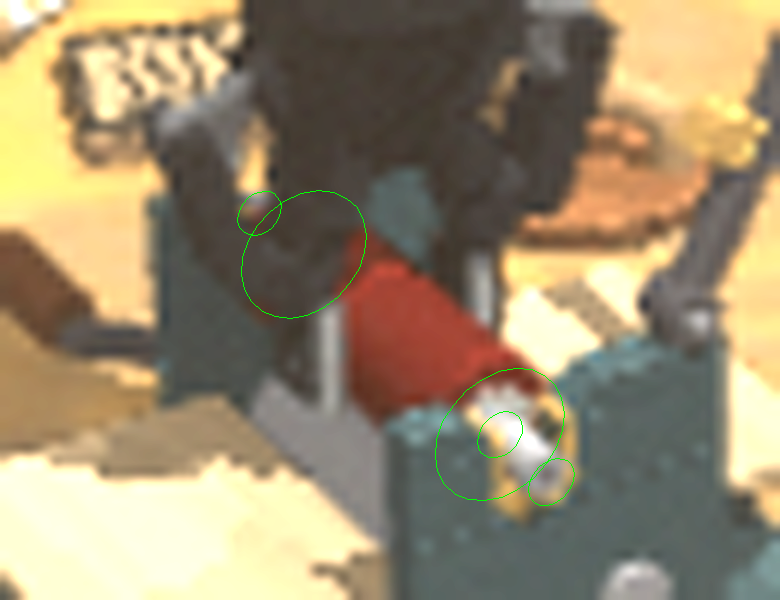

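View pics/g4.png

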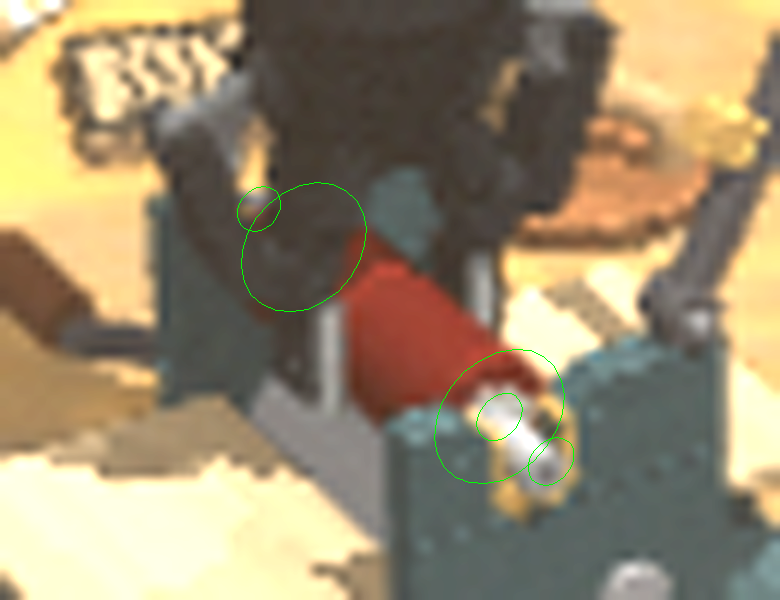

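play_rows --plan "0.3 -0.001 0 0.001 0; 0.3 -0.002 0 0.001 0; 0.3 -0.002 0 0.001 0; 0.3 -0.002 0 0.001 0; 0.3 -0.002 0 0.001 0"

```text
t: 19.68
ee_pos: [0.5201, 0.2133, 0.0431]
eef_rot: [0.505, 0.496, -0.503, 0.496]
force: [-5.6, -4.9, 13.5]
opening: 0.0387
```

```bash
python3 ov.py g5.png .09 0; python3 look.py i
```

```text
t 19.73 p [0.5201 0.2133 0.0431] xdown [ 0.003  0.001 -1.   ] jawyaw -0.016 F [-5.1 -3.7 14.2] M [-0.49  1.1   0.1 ] op 0.0381 q [-0.86  0.67  0.53  1.9  -0.51  0.7  -0.05]
t 19.82 p [0.5201 0.2133 0.0431] xdown [ 0.003  0.001 -1.   ] jawyaw -0.016 F [-4.9 -5.1 13.4] M [-0.47  1.1   0.11] op 0.0387 q [-0.86  0.67  0.53  1.9  -0.51  0.7  -0.05]
```

View pics/g5.png

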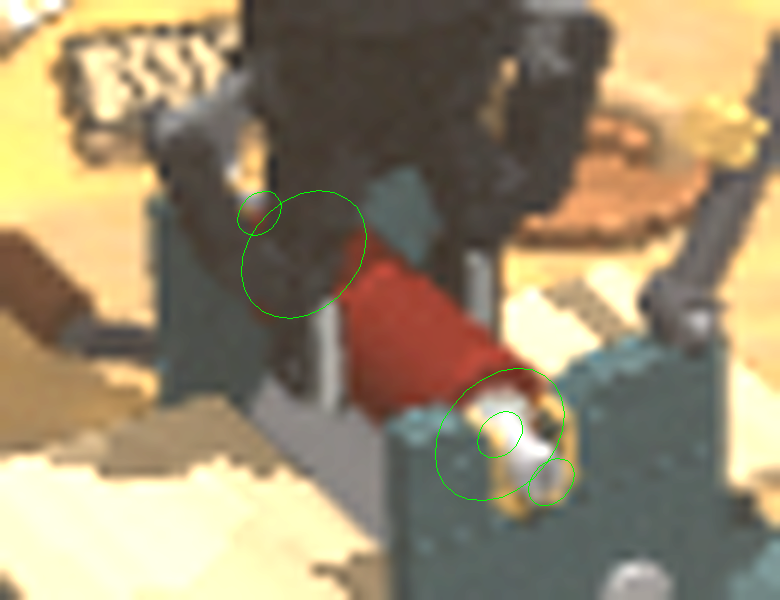

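```bash
python3 - <<'E'
from h import *
c=cam("scene");t=cam("top")
x0,y0,x1,y1=226,183,254,212
A=cv2.convertScaleAbs(cv2.resize(t[0][y0:y1,x0:x1],None,fx=14,fy=14,interpolation=2),alpha=1.5)
for x in range(x0,x1,2): cv2.putText(A,str(x),((x-x0)*14,8),0,.3,(255,255,255))
for y in range(y0,y1,2): cv2.putText(A,str(y),(0,(y-y0)*14+7),0,.3,(255,255,255))
x0,y0,x1,y1=232,183,260,212
B=cv2.convertScaleAbs(cv2.resize(c[0][y0:y1,x0:x1],None,fx=14,fy=14,interpolation=2),alpha=1.3)
for x in range(x0,x1,2): cv2.putText(B,str(x),((x-x0)*14,8),0,.3,(255,255,255))
for y in range(y0,y1,2): cv2.putText(B,str(y),(0,(y-y0)*14+7),0,.3,(255,255,255))
cv2.imwrite("pics/k.png",np.hstack([A,B]))
E
```

```text
(no output)
```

View pics/k.png

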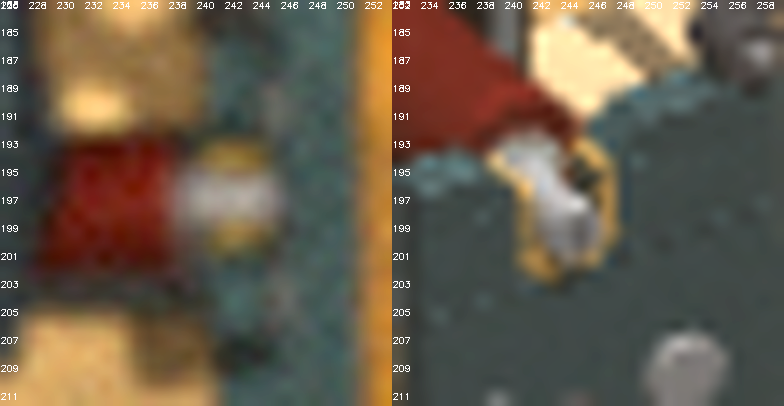

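```bash
python3 - <<'E'
from h import *
c=cam("scene");t=cam("top");st()
print(tri(c,(244.6,199.1),t,(244.7,196.6)))
for x,y in((.5195,.1335),(.5195,.1325)):
  for z in(.088,.09,.093): print(x,y,z,proj(c,[x,y,z]).round(1),proj(t,[x,y,z]).round(1))
# V bottom at outer face: near cheek, brass edge profile y=.1385 for x .519
for x in(.5195,.522): print(x,"Vbottom",proj(c,[x,.2135-.074,.0801]).round(1))
E
```

```text
t 20.02 p [0.5201 0.2133 0.0431] xdown [ 0.003  0.001 -1.   ] jawyaw -0.016 F [-5.7 -4.2 12.5] M [-0.51  1.04  0.04] op 0.0385 q [-0.86  0.67  0.53  1.9  -0.51  0.7  -0.05]
(array([0.51967079, 0.13349909, 0.09097329]), np.float64(7.502271480174926e-05))
0.5195 0.1335 0.088 [244.6 199.9] [244.7 196.7]
0.5195 0.1335 0.09 [244.6 199.4] [244.7 196.7]
0.5195 0.1335 0.093 [244.6 198.6] [244.7 196.6]
0.5195 0.1325 0.088 [244.7 200. ] [245.  196.7]
0.5195 0.1325 0.09 [244.7 199.5] [245.  196.7]
0.5195 0.1325 0.093 [244.7 198.7] [244.9 196.6]
0.5195 Vbottom [243.6 201.1]
0.522 Vbottom [244.3 200.9]
```

```bash
python3 - <<'E'
from h import *
c=cam("scene")
x0,y0,x1,y1=208,165,248,205
B=cv2.convertScaleAbs(cv2.resize(c[0][y0:y1,x0:x1],None,fx=14,fy=14,interpolation=2),alpha=2)
u=np.array([1,-.015,0]);a=np.array([.015,1,0]);m=np.array([.5197,.1335,.091])+.082*a
for z,col in((0,(0,255,0)),(.006,(255,255,0))):
  for d,r in((.082,.007),(.055,.02),(-.082,.007),(-.055,.02)):
    pts=[proj(c,m+[0,0,z if d>0 else 0]+a*d+r*(np.cos(k)*u+np.sin(k)*np.array([0,0,1]))) for k in np.linspace(0,6.2832,25)]
    cv2.polylines(B,[np.array([(q-[x0,y0]+.5)*14 for q in pts]).astype(int)],False,col,1)
cv2.imwrite("pics/l.png",B)
E
```

```text
(no output)
```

View pics/l.png

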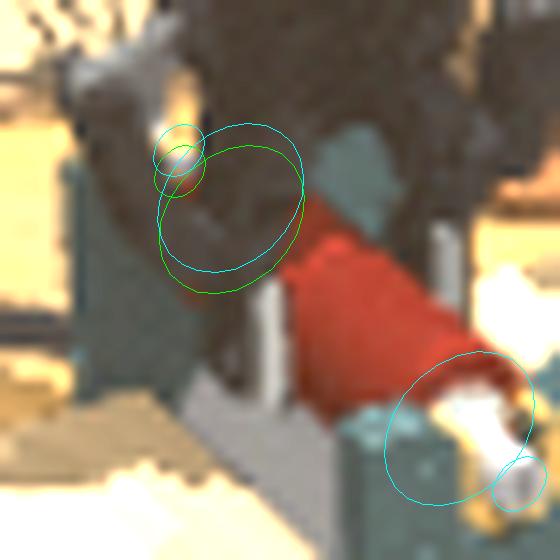

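play_rows --plan "0.3 0.0005 0 0.0008 0; 0.3 0.0005 0 0.0012 0; 0.42 0.0005 0 0.0012 0; 0.46 0.0005 0 0.0012 0; 0.5 0.0005 0 0.0012 0" --grip_force 20

```text
t: 20.7
ee_pos: [0.5196, 0.2143, 0.0428]
eef_rot: [0.504, 0.496, -0.503, 0.496]
force: [0.1, 0.9, -0.6]
opening: 0.0428
```

play_rows --plan "0.6 0 0 0 0; 0.72 0 0 0 0; 0.72 0 0 0 0; 0.72 0 0 0 0; 0.72 0 0 0.005 0"

```text
t: 21.32
ee_pos: [0.5187, 0.2134, 0.0477]
eef_rot: [-0.503, -0.496, 0.504, -0.496]
force: [-0.1, 0.4, -0.2]
opening: 0.0617
```

```bash
python3 look.py m
```

```text
t 21.43 p [0.5195 0.2136 0.0484] xdown [ 0.001  0.    -1.   ] jawyaw -0.015 F [-0.   0.   0.7] M [ 0.03 -0.   -0.02] op 0.0616 q [-0.86  0.66  0.53  1.9  -0.5   0.71 -0.05]
```

View pics/m_s.png

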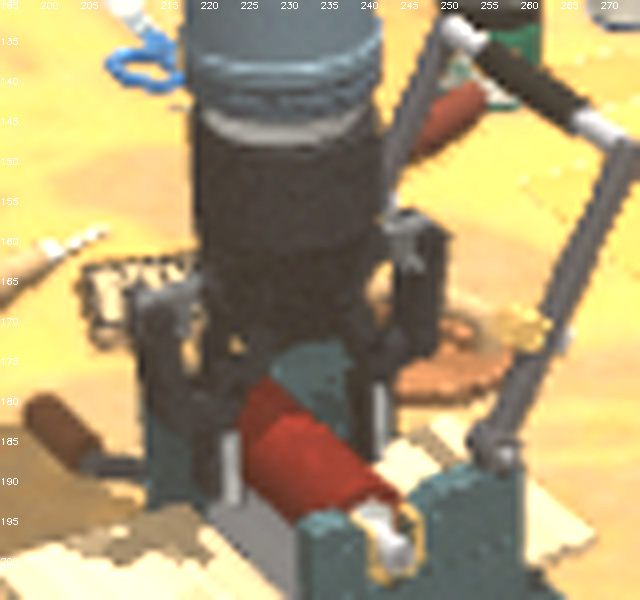

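play_rows --plan "0.72 0 0 0.04 0; 0.72 0 0 0.09 0; 0.72 0 0 0.14 0; 0.45 0 0 0.19 0; 0.45 0 0 0.24 0"

```text
t: 22.05
ee_pos: [0.5187, 0.2133, 0.2896]
eef_rot: [0.504, 0.496, -0.504, 0.496]
force: [-0.1, 1.1, -0.0]
opening: 0.0381
```

play_rows --plan "0.45 0.03 0 0.01 0; 0.45 0.07 -0.003 0.01 0; 0.45 0.107 -0.003 0.01 0; 0.45 0.107 -0.003 0.01 0; 0.45 0.107 -0.003 0 0"

```text
t: 22.68
ee_pos: [0.6259, 0.2103, 0.2879]
eef_rot: [0.504, 0.496, -0.504, 0.496]
force: [-0.3, 1.2, -0.3]
opening: 0.0385
```

```bash
python3 - <<'E'
from h import *
c=cam("scene");t=cam("top");s=st();p=s["ee_pos"]+[0,0,.031]
x0,y0,x1,y1=225,80,300,210
B=cv2.convertScaleAbs(cv2.resize(c[0][y0:y1,x0:x1],None,fx=6,fy=6,interpolation=2)[:600],alpha=1.5)
for z in(0,-.074):
  for k in(-.019,.019):
    q=proj(c,p+[k,0,z]);cv2.circle(B,tuple(int(x) for x in (q-[x0,y0]+.5)*6),3,(0,255,0),-1)
x0,y0,x1,y1=195,140,250,220
A=cv2.convertScaleAbs(cv2.resize(t[0][y0:y1,x0:x1],None,fx=6,fy=6,interpolation=2),alpha=1.5)
A=cv2.copyMakeBorder(A,0,max(0,B.shape[0]-A.shape[0]),0,0,0)[:B.shape[0]]
cv2.imwrite("pics/n.png",np.hstack([B,A]))
E
```

```text
t 22.77 p [0.6243 0.2107 0.2864] xdown [-0.003 -0.    -1.   ] jawyaw -0.014 F [-0.6 -0.   0.5] M [-0.05 -0.    0.02] op 0.0384 q [-0.84  0.56  0.7   1.44 -0.37  1.28 -0.12]
```

View pics/n.png

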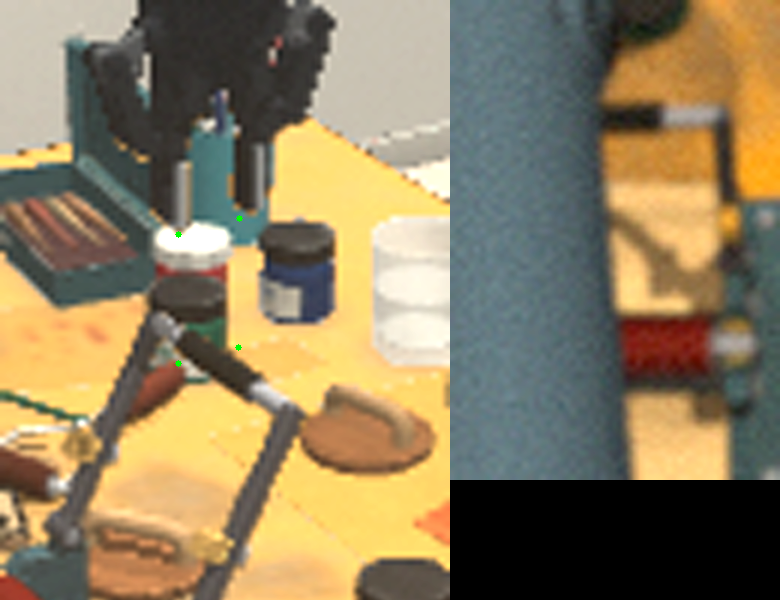

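play_rows --plan "0.45 0 0 -0.03 0; 0.45 0 0 -0.055 0; 0.45 0 0 -0.075 0; 0.45 0 0 -0.09 0; 0.45 0 0 -0.097 0"

```text
t: 23.4
ee_pos: [0.6256, 0.2105, 0.1901]
eef_rot: [-0.503, -0.496, 0.504, -0.496]
force: [-1.2, 0.4, 0.2]
opening: 0.0384
```

```bash
python3 - <<'E'
from h import *
c=cam("scene");s=st()
x0,y0,x1,y1=225,90,300,190
cv2.imwrite("pics/o.png",cv2.convertScaleAbs(cv2.resize(c[0][y0:y1,x0:x1],None,fx=6,fy=6,interpolation=2),alpha=1.6))
E
```

```text
t 23.45 p [0.6255 0.2104 0.1896] xdown [-0.001 -0.    -1.   ] jawyaw -0.015 F [-0.1 -0.9  0.8] M [ 0.03 -0.    0.05] op 0.0386 q [-0.82  0.64  0.66  1.55 -0.42  1.1  -0.08]
```

View pics/o.png

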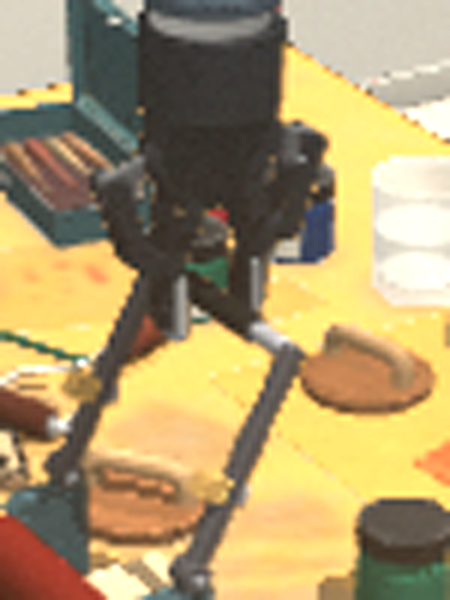

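play_rows --plan "0.1 0 0 0 0; 0.1 0 0 0 0; 0.1 0 0 0 0; 0.1 0 0 0 0; 0.1 0 0 0 0" --grip_force 20

```text
t: 24.08
ee_pos: [0.6285, 0.2105, 0.1927]
eef_rot: [0.505, 0.495, -0.502, 0.497]
force: [5.0, -0.4, 3.1]
opening: 0.0166
```

```bash
python3 - <<'E'
from h import *
s=st()
E
```

```text
t 24.07 p [0.6285 0.2105 0.1927] xdown [ 0.006  0.001 -1.   ] jawyaw -0.015 F [ 5.  -0.4  3.1] M [ 0.02 -1.17  0.09] op 0.0166 q [-0.82  0.64  0.66  1.54 -0.42  1.1  -0.08]
```

play_rows --plan "0.1 -0.009 0 0.007 0; 0.1 -0.021 0 0.0113 0; 0.1 -0.034 0.0005 0.014 0; 0.1 -0.047 0.0007 0.0157 0; 0.1 -0.06 0.001 0.016 0"

```text
t: 24.7
ee_pos: [0.5672, 0.2109, 0.2087]
eef_rot: [0.505, 0.495, -0.503, 0.497]
force: [5.1, -2.0, 3.1]
opening: 0.0161
```

```bash
python3 - <<'E'
from h import *
c=cam("scene");s=st()
x0,y0,x1,y1=200,90,290,190
cv2.imwrite("pics/p.png",cv2.convertScaleAbs(cv2.resize(c[0][y0:y1,x0:x1],None,fx=6,fy=6,interpolation=2),alpha=1.6))
E
```

```text
t 24.75 p [0.5651 0.211  0.2084] xdown [ 0.001  0.001 -1.   ] jawyaw -0.015 F [-1.2 -3.4  9.3] M [-0.68 -0.14  0.04] op 0.0161 q [-0.92  0.52  0.69  1.69 -0.37  1.06 -0.13]
```

View pics/p.png

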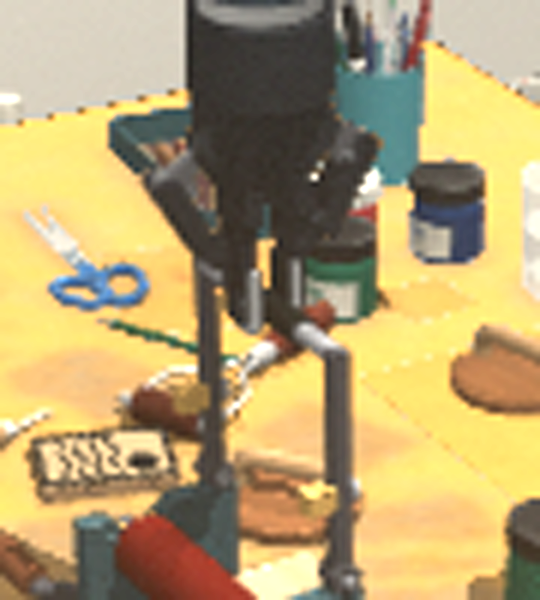

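play_rows --plan "0.1 -0.013 0.0002 0 0; 0.1 -0.0257 0.0004 -0.0023 0; 0.1 -0.0382 0.0006 -0.006 0; 0.1 -0.0503 0.0008 -0.011 0; 0.1 -0.0618 0.001 -0.017 0"

```text
t: 25.38
ee_pos: [0.503, 0.212, 0.1891]
eef_rot: [-0.503, -0.496, 0.504, -0.496]
force: [2.3, -4.4, 2.2]
opening: 0.0162
```

```bash
python3 - <<'E'
from h import *
s=st()
E
```

```text
t 25.38 p [0.503  0.212  0.1891] xdown [-0.001 -0.001 -1.   ] jawyaw -0.015 F [ 2.3 -4.4  2.2] M [-0.87 -0.83  0.05] op 0.0162 q [-1.02  0.44  0.7   1.86 -0.34  0.97 -0.18]
```

play_rows --plan "0.1 -0.0109 0 -0.0071 0; 0.1 -0.021 0 -0.0153 0; 0.1 -0.0302 0 -0.0244 0; 0.1 -0.0385 0 -0.0345 0; 0.1 -0.0457 0 -0.0453 0"

```text
t: 26.0
ee_pos: [0.4578, 0.213, 0.1438]
eef_rot: [0.504, 0.497, -0.504, 0.496]
force: [3.5, -0.2, 2.4]
opening: 0.0162
```

```bash
python3 - <<'E'
from h import *
c=cam("scene");s=st()
x0,y0,x1,y1=180,110,280,210
cv2.imwrite("pics/q.png",cv2.convertScaleAbs(cv2.resize(c[0][y0:y1,x0:x1],None,fx=6,fy=6,interpolation=2),alpha=1.6))
E
```

```text
t 26.05 p [0.4568 0.213  0.1425] xdown [-0.001 -0.    -1.   ] jawyaw -0.014 F [ 4.  -0.4 -7. ] M [ 0.15 -1.06  0.06] op 0.016 q [-1.06  0.44  0.68  2.   -0.37  0.83 -0.19]
```

View pics/q.png

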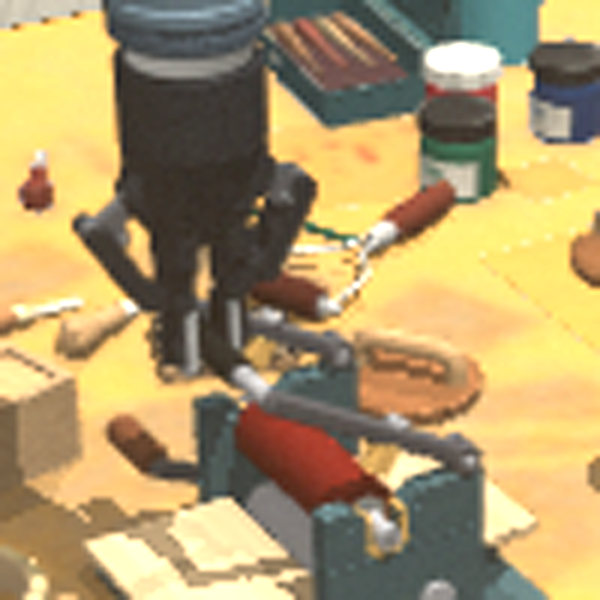

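play_rows --plan "0.1 -0.0056 0 -0.0114 0; 0.1 -0.0106 0 -0.0234 0; 0.1 -0.0143 0 -0.0359 0; 0.1 -0.0167 0 -0.0487 0; 0.1 -0.0179 0 -0.06 0"

```text
t: 26.68
ee_pos: [0.44, 0.213, 0.0835]
eef_rot: [-0.503, -0.497, 0.504, -0.496]
force: [-1.2, 3.2, 2.4]
opening: 0.0163
```

```bash
python3 - <<'E'
from h import *
c=cam("scene");s=st()
x0,y0,x1,y1=180,110,280,210
cv2.imwrite("pics/r.png",cv2.convertScaleAbs(cv2.resize(c[0][y0:y1,x0:x1],None,fx=6,fy=6,interpolation=2),alpha=1.6))
E
```

```text
t 26.73 p [0.4399 0.2129 0.0826] xdown [-0.001 -0.    -1.   ] jawyaw -0.014 F [ 1.6  4.4 -4.5] M [ 1.07 -0.52  0.05] op 0.0165 q [-1.02  0.51  0.6   2.07 -0.45  0.69 -0.13]
```

View pics/r.png

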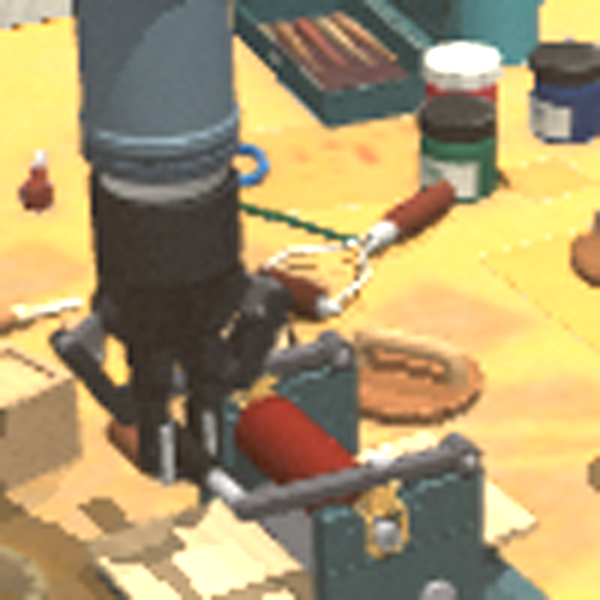

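play_rows --plan "0.1 -0.0002 0 -0.002 0; 0.1 -0.0003 0 -0.004 0; 0.1 -0.0003 0 -0.006 0; 0.1 -0.0003 0 -0.007 0; 0.1 -0.0003 0 -0.007 0" --grip_force 40

```text
t: 27.35
ee_pos: [0.4397, 0.213, 0.0776]
eef_rot: [-0.504, -0.497, 0.504, -0.496]
force: [-2.3, 4.1, 1.7]
opening: 0.0154
```

play_rows --plan "0.1 0 0 -0.001 0; 0.1 0 0 -0.002 0; 0.1 0 0 -0.003 0; 0.1 0 0 -0.0035 0; 0.1 0 0 -0.0035 0"

```text
t: 27.98
ee_pos: [0.4396, 0.213, 0.0741]
eef_rot: [-0.503, -0.497, 0.504, -0.496]
force: [-3.7, 4.4, 2.2]
opening: 0.0156
```

```bash
python3 - <<'E'
from h import *
c=cam("scene");s=st()
x0,y0,x1,y1=200,140,270,210
cv2.imwrite("pics/u.png",cv2.convertScaleAbs(cv2.resize(c[0][y0:y1,x0:x1],None,fx=8,fy=8,interpolation=2),alpha=1.6))
E
```

```text
t 28.02 p [0.4396 0.213  0.0741] xdown [-0.001  0.001 -1.   ] jawyaw -0.014 F [-3.3  4.7  1.6] M [0.92 0.27 0.02] op 0.0155 q [-1.01  0.53  0.59  2.08 -0.47  0.67 -0.12]
```

View pics/u.png

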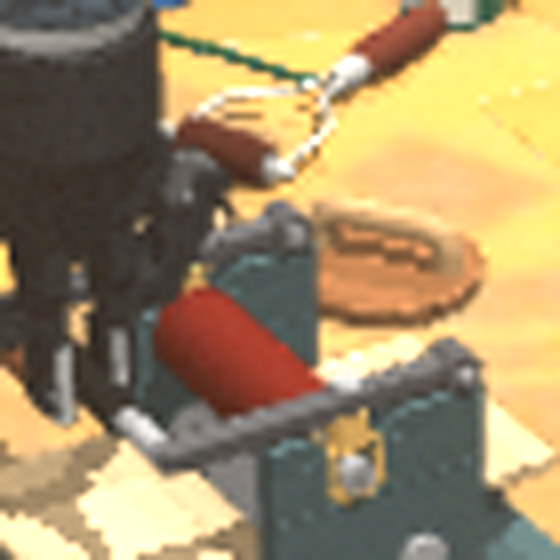

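play_rows --plan "0.1 0 0 -0.001 0; 0.1 0 0 -0.002 0; 0.1 0 0 -0.003 0; 0.1 0 0 -0.003 0; 0.1 0 0 -0.003 0"

```text
t: 28.65
ee_pos: [0.4396, 0.2132, 0.0729]
eef_rot: [0.504, 0.497, -0.504, 0.495]
force: [-10.0, 1.0, 29.7]
opening: 0.0155
```

play_rows --plan "0.1 0 0 0.001 0; 0.45 0 0 0.001 0; 0.45 0 0 0.001 0; 0.45 0 0 0.001 0; 0.45 0 0 0.001 0" --grip_force 20

```text
t: 29.28
ee_pos: [0.4403, 0.2121, 0.0718]
eef_rot: [-0.504, -0.496, 0.504, -0.496]
force: [0.0, 0.1, 1.0]
opening: 0.0384
```

play_rows --plan "0.45 0 0 0.03 0; 0.45 0 0 0.08 0; 0.45 0 0 0.13 0; 0.45 0 0 0.18 0; 0.45 0 0.03 0.2 0"

```text
t: 29.9
ee_pos: [0.442, 0.2411, 0.275]
eef_rot: [0.506, 0.495, -0.503, 0.495]
force: [0.6, 1.0, -0.6]
opening: 0.0381
```

play_rows --plan "0.45 -0.03 0.05 0 0; 0.45 -0.06 0.1 0 0; 0.45 -0.09 0.15 0 0; 0.45 -0.12 0.2 0 0; 0.45 -0.12 0.2 0 0"

```text
t: 30.52
ee_pos: [0.3163, 0.4467, 0.2712]
eef_rot: [-0.501, -0.499, 0.502, -0.498]
force: [0.4, -0.9, -0.2]
opening: 0.0383
```

```bash
python3 - <<'E'
from h import *
c=cam("scene");t=cam("top");s=st()
x0,y0,x1,y1=185,140,275,215
cv2.imwrite("pics/v.png",cv2.convertScaleAbs(cv2.resize(c[0][y0:y1,x0:x1],None,fx=8,fy=8,interpolation=2),alpha=1.5))
cv2.imwrite("pics/w.png",cv2.convertScaleAbs(cv2.resize(t[0][120:240,190:370],None,fx=4,fy=4,interpolation=2),alpha=1.5))
E
```

```text
t 30.62 p [0.3203 0.4421 0.2716] xdown [ 0.    -0.001 -1.   ] jawyaw -0.014 F [-0.9 -0.1 -1.2] M [-0.03  0.02  0.04] op 0.0382 q [-1.55  0.33  0.67  1.76 -0.22  1.13 -0.83]
```

View pics/v.png

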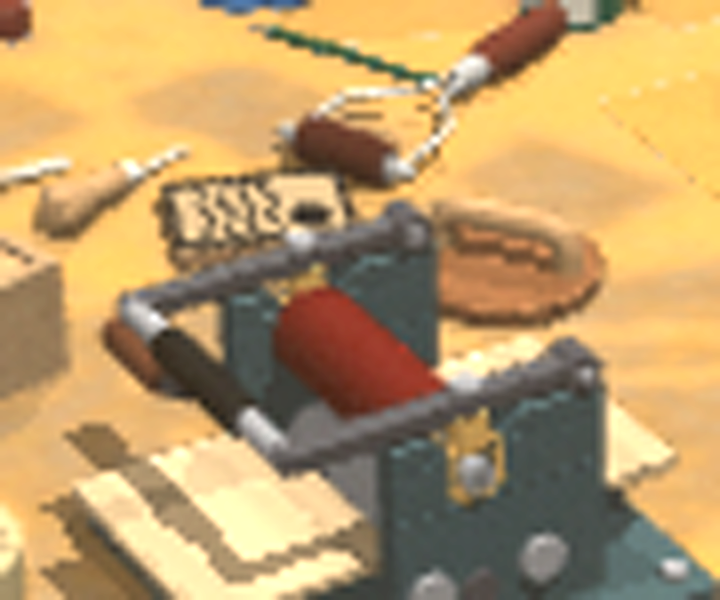

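View pics/w.png

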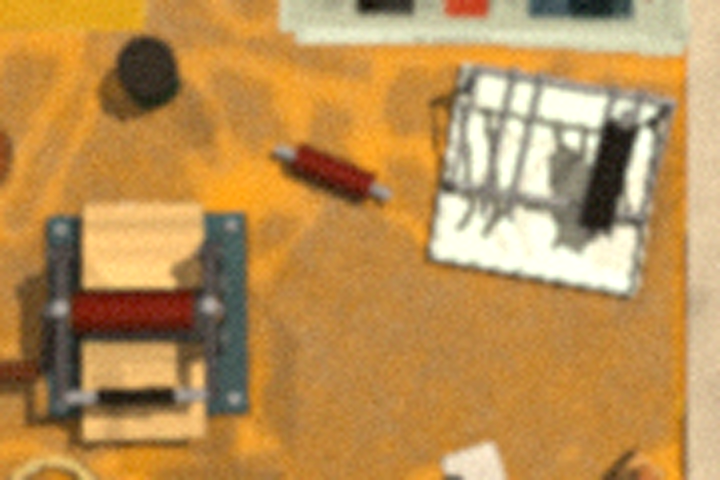

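```bash
python3 - <<'E'
from h import *
c=cam("scene");t=cam("top")
def cen(I,b,f):
    x0,y0,x1,y1=b;J=I[y0:y1,x0:x1].astype(int);m=f(J[...,0],J[...,1],J[...,2]);p=np.argwhere(m);return p.mean(0)[::-1]+[x0,y0],len(p)
blk=lambda b,g,r:(np.maximum(np.maximum(b,g),r)<62)
red=lambda b,g,r:(r>1.7*g+8)&(r>45)&(g<62)
a=cen(c[0],(204,180,216,195),blk);b=cen(t[0],(214,216,234,222),blk);print(a,b,tri(c,a[0],t,b[0]))
b2=cen(t[0],(205,190,242,205),red);print(b2,onz(t,*b2[0],.095))
s=get_state();print(s["t"],np.abs(s["qvel"]).max())
from bench import hand_in
print(hand_in())
E
```

```text
(array([210.17307692, 185.96153846]), 104) (array([223.08695652, 219.26086957]), 69) (array([0.43803778, 0.21053143, 0.12681121]), np.float64(0.002478939241178965))
(array([222.49640288, 197.17985612]), 278) [0.5194816  0.21524288 0.095     ]
30.725 0.007862385556691668
the job is handed in; nothing more can be done
None
```

The thick roller is seated in both bearings and the yoke is shut over it. I handed the job in at about 31 s of the 62 s allowed; no verdict is reported.

**What I did**
- I lifted the roller from the rack by its middle and turned it over the press. It came off the rack still tilted about 30°, so I levelled it by resting its low end in the far bearing and lowering on until both ends were in the V's.
- After letting go, I gripped the yoke by its black grip and followed its arc down to the stop. The stop showed as about 30 N at the grip. I then released and moved the arm clear.

**Last checks**
- **Roller:** its middle was at about (0.519, 0.215) in the top view. While it was still held, the near shaft end measured 91 mm high, against 90 mm wanted. In the last picture both brass caps are over the shaft ends.
- **Yoke:** the grip measured 127 mm high, about 6 mm above the nominal 121 mm. That would be roughly 0.04 rad, under the 0.08 rad limit and close to the accuracy of the measurement.
- **Bystanders:** the slim roller is still in its lane in the top view. I saw no other bystander disturbed, but did not measure them.

**What disagreed**
- **Tool height:** the reported tool height was about 31 mm lower than the fingers really were. The pictures showed this and I confirmed it by touching the table, then corrected every move for it. That probe pressed to 83 N for a moment because I sent two moves at once. This is under the 120 N wrist limit, but above 40 N if the fingers count as the gripper's body.
- **Bearing position:** my first estimate of the bearing's x was 2 to 3 mm off from where the roller settled. The V's centred it.

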